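Coffee is up: pot off the warming plate, cups on

TASK

The coffee has come up: slide the warming plate's heat selector (the left one) down to its lowest stop, then flip the pot's lid shut and lift the pot by its handle, keeping it upright, off the plate and onto the trivet with its whole base on it. Then stand every cup upright on the warming plate, inside its rail, and when they are all on push the timer selector (the right one) all the way to its longest stop. Leave the jar, the tin and the sugar bowl standing where they are.

Things in the scene. Friction and masses are not known exactly. Their poses are not given: they have to be found in the camera images.
- plate_centre (a point): centre of the warming plate's top, 52 above the table. The fixed appliance is 250 (x) by 280 (y); x points from its control strip to its back, y to the left, z up. The plate is 172 (x) by 262 (y); a round rail 6 thick runs round it, centre line at x +-86, y +-131, top 11 above the plate. The control strip is in front at x -159 to -94, its surface 6 below the plate (sizes in mm)
- heat (a joint): heat selector, on the left half of the control strip: metres from its left end stop. 0 = left end = lowest; 0.076 = right end = hottest. Slides with about 2 N of friction and stays where left. The tick marks beside its slot grow longer to the right
- heat_grip (a point): middle of the heat selector's grip, a fin 12 wide along the sliding direction, 22 across it and 26 high (its top 13 above this point, 23 above plate_centre; strip surface 16 below this point). At the left end stop it is at x -127, y 115 from plate_centre (sizes in mm)
- timer (a joint): timer selector, on the right half of the control strip: metres from its left end stop. 0 = left end = off; 0.076 = right end = longest. Slides with about 2 N of friction and stays where left. The tick marks beside its slot grow longer to the right
- timer_grip (a point): middle of the timer selector's grip, the same fin as the heat selector's. At the right end stop it is at x -127, y -115 from plate_centre (sizes in mm)
- pot_base (a point): centre of the underside of the coffee pot, a round steel two-part stove pot, about 400 g, 130 high to the rim, 90 across the foot, 76 at the waist, 92 at the lid; axes: z up, -x towards its handle, +x towards its spout (sizes in mm)
- pot_handle (a point): point to grip on the pot's black handle: the upper part of an upright bar 16 thick (pot's y) by 20 (pot's x), running from 37 to 125 above the pot's foot; this point is 105 out from the pot's axis on the -x side, 105 above the foot. A 14 wide arm joins the bar to the pot at 99 to 113 above the foot (sizes in mm)
- lid (a joint): the pot's lid angle, radians: 0 = shut, 1.85 = fully open. Hinged at the rim on the handle side; open it leans back over the handle against its stop; once pushed past upright (1.57) towards the spout it falls shut by itself
- lid_hinge (a point): the lid's hinge on the pot: 46 out from the pot's axis on the handle side, 133 above its foot; the hinge axis is the pot's y (sizes in mm)
- lid_tip (a point): point on the lid close to its free edge, 85 from the hinge, 3 over the lid's underside (lid is a 92 wide disc, 12 thick at its middle, and 3 at the edge) (sizes in mm)
- trivet_top (a point): centre of the top of the round silicone trivet, 170 across, 6 thick, fixed on the table beside the warming plate (left or right) (sizes in mm)
- cup_a_mid (a point): espresso cup a: handle-less white stoneware tumbler, open top, 60 high, outside diameter 50 at the foot and 56 at the rim, wall 4, 130 grams; this point is its centre, 30 above its foot. All cups are alike. Up to two of the four may be absent (sizes in mm)
- cup_b_mid (a point): espresso cup b: handle-less white stoneware tumbler, open top, 60 high, outside diameter 50 at the foot and 56 at the rim, wall 4, 130 grams; this point is its centre, 30 above its foot. All cups are alike. Up to two of the four may be absent (sizes in mm)
- cup_c_mid (a point): espresso cup c: handle-less white stoneware tumbler, open top, 60 high, outside diameter 50 at the foot and 56 at the rim, wall 4, 130 grams; this point is its centre, 30 above its foot. All cups are alike. Up to two of the four may be absent (sizes in mm)
- cup_d_mid (a point): espresso cup d: handle-less white stoneware tumbler, open top, 60 high, outside diameter 50 at the foot and 56 at the rim, wall 4, 130 grams; this point is its centre, 30 above its foot. All cups are alike. Up to two of the four may be absent (sizes in mm)
- jar_mid (a point): middle of the green glass preserve jar with its clip lid shut, 82 across, 110 high; leave alone (sizes in mm)
- sugar_bowl_mid (a point): middle of the sugar bowl, 88 across, 45 high; leave alone (sizes in mm)
- tin_mid (a point): middle of the steel coffee tin, 75 across, 104 high; leave alone (sizes in mm)
There are look-alikes about, which are no part of the job. What is shaped like the part that bears cup_a_mid but brown or yellow is not meant.

How it is judged:
By the outcome, as a careful person would: the job done as asked, in the order asked, and still so for the second after the job is handed in, with the robot touching nothing.
Of cup_a, cup_b, cup_c, cup_d only 2 to 4 are there at a start; the rules pass over those that are not, and their reading is None.
At some moment in a run one of cup_a, cup_b, cup_c, cup_d, pot may be knocked a few centimetres aside while the robot is not near it.
It also fails if it takes over 210 s, if anything falls off the work surface, if the arm or the gripper's body presses on something with over 40 N, if the wrist force passes 120 N, or if a joint passes its speed limit or range.

ROBOT

A 6-joint arm with a two-finger parallel gripper is mounted at the origin on the work surface. World frame = base frame: x ahead of the robot, y to its left, z up, the work surface at z = 0. Lengths are in mm, angles in rad, forces in N, time in s.
With the tool pointing down it reaches from about 350 to 775 mm from the base axis. Payload 7.3 kg.
Tool frame: the origin (TCP) lies at the very end of the fingers, on their centre line; the grasp point (between the pads) lies 19 mm behind it; z points along the fingers, y is the direction in which the jaws open and shut (so a half turn about z gives the same grasp; the last joint's range is limited). The gripper opens to 92 mm and grips with 3 to 60 N. Pads are 19 mm wide; open, the fingers measure 130 mm over their backs; the gripper's body (75 mm by 190 mm) begins 47 mm behind the grasp point.
Start: joints at [1.02, 0.342, 1.524, -0, 1.275, -0.146], TCP at [206.751, 482.596, 226.741] pointing down, gripper open.
Joint ranges: [-2.53, 2.53], [-0.77, 2.02], [0.04, 2.7], [-1, 4.14], [0.28, 2.66], [-3.11, 3.11]. Speed limits (rad/s): [2.57, 2.57, 3.14, 3.14, 3.14, 3.14].

INTERFACE

Orientations are given as [roll, pitch, yaw] about the fixed x, y, z axes, in that order (R = Rz(yaw) Ry(pitch) Rx(roll)).
In Python, from plant import bot gives the robot as it stands.
- The arm moves only by the tool arm_command, never from a script. Its argument "targets" is a list of rows, each an object of numbers: "x", "y", "z": the shift along the world's x, y, z in cm; "roll": the turn about the world's z in rad. In form: [{"x": .., "y": .., "z": .., "roll": ..}, ...]. A call has 1 to 8 rows; each row is the pose to reach, as a shift and turn from the pose commanded when the call began; what a row does not reach only later rows make up. A row lasts 1/12 s, in which the tool goes at most 41.7 mm and 7.16 degrees, less where a joint would pass 70% of its speed; a pose out of reach is approached as far as the arm can. A call with a gripper value outside its range is refused whole. "fingers" is the opening, from 0 (shut) to 1 (fully open), set as the call begins (left out, the last holds). The fingers move at their own pace and stop on an object; the grip force is fixed at half the most. Time passes only in rows, so rows that repeat a pose let the fingers close. It gives the time, the measured TCP pose, the force and the opening at its end, in the units of the state.
- bot.get_obs(): the state, without advancing time (a new reading comes with each control period).
- bot.capture(name): name is "side" or "top" or "wrist"; returns a dict with "img" (384x512x3 uint8, blue, green, red), "fx", "fy", "cx", "cy" (pixels), "k1" (the pictures are not rectified: a ray, as slopes to the right and down, at radius r is drawn at 1 + k1 r^2 times it, then the intrinsics apply), "position" and "rotation" of the camera in the world; the wrist camera has in their place "hand_eye" (4x4, takes a point from camera to tool coordinates, whose origin is the TCP and whose axes are the flange's). Camera axes: x right, y down, z forward; pixel columns grow to the right and rows downward; lengths in mm; the calibration is good to about 2 mm. A picture is of the moment at which its call begins: read the wrist's pose just before it. There is no depth.
- bot.close_job(): hands the job in, once; it reports no verdict.
The state is a dict: "time": time; "joint_positions": joint angles; "dq": joint speeds; "tau": joint torques, N m; "tool_pos": TCP position; "tcp_rot": TCP orientation; "contact_force": force on the tool from outside, world axes, zero at the start; "moment": the same for the moment, N m; "grip_width": finger opening in mm.
Only numpy, scipy, OpenCV 4.12 (cv2) and the standard library are available. Lean on these libraries where they do the work, as an engineer would, in place of code of your own. Each camera call takes 0.05 s, during which the arm holds its last target.

## Working session

There is one attempt and no reset: what is moved stays moved. The work goes in short steps, Python scripts to look and compute and a tool call to move; the robot and the scene stay as the last step left them, time stands still between calls to the robot, and variables do not carry over. Pictures are saved under pics/ and viewed, and the job is handed in when it is done.

Besides the shell and the picture viewer there is one more tool, called after ">>>" as name([rows], argument=value, ...), one row to a line, values as JSON. arm_command: Moves the arm, as the interface text tells. Its arguments: {"type":"object","properties":{"targets":{"type":"array","items":{"type":"object","properties":{"x":{"type":"number"},"y":{"type":"number"},"z":{"type":"number"},"roll":{"type":"number"}}}},"fingers":{"type":"number"}},"required":["targets"]}

```bash
mkdir -p pics; ls; cat > h.py <<'E'
import numpy as np, cv2
from plant import bot
from scipy.spatial.transform import Rotation as R
def snap(n,f):
    o=bot.get_obs(); c=bot.capture(n); cv2.imwrite('pics/'+f+'.png',c['img']); np.save('pics/'+f+'.npy',np.array([c,o],dtype=object),allow_pickle=True); return c,o
def load(f):
    return np.load('pics/'+f+'.npy',allow_pickle=True)
def pose(c,o):
    if 'position' in c: return np.array(c['position'],float),np.array(c['rotation'],float)
    T=np.eye(4);T[:3,:3]=R.from_euler('xyz',o['tcp_rot']).as_matrix();T[:3,3]=o['tool_pos'];T=T@np.array(c['hand_eye']);return T[:3,3],T[:3,:3]
def ray(f,u,v):
    c,o=load(f);p,r=pose(c,o)
    x=(u-c['cx'])/c['fx'];y=(v-c['cy'])/c['fy'];rd=np.hypot(x,y);s=1.
    for _ in range(30): s=1/(1+c['k1']*(rd*s)**2)
    return p,r@np.array([x*s,y*s,1.])
def atz(f,u,v,z):
    p,d=ray(f,u,v);return (p+d*(z-p[2])/d[2]).round(1)
def proj(f,P):
    c,o=load(f);p,r=pose(c,o);q=r.T@(np.array(P,float)-p);x,y=q[0]/q[2],q[1]/q[2];k=1+c['k1']*(x*x+y*y)
    return np.array([c['cx']+c['fx']*x*k,c['cy']+c['fy']*y*k]).round(1)
def crop(f,u0,v0,u1,v1,g,k):
    im=cv2.imread('pics/'+f+'.png')[v0:v1,u0:u1];cv2.imwrite('pics/'+g+'.png',cv2.resize(im,None,fx=k,fy=k,interpolation=cv2.INTER_CUBIC))
E
python3 - <<'E'
from h import *
for n in ('side','top','wrist'):
    c,o=snap(n,n+'0'); print(n,{k:(np.array(v).round(3).tolist()) for k,v in c.items() if k!='img'})
print(o)
E
```

```text
pics
side {'fx': 407.016, 'fy': 407.016, 'cx': 257.55, 'cy': 188.704, 'k1': -0.015, 'position': [55.117, -1019.061, 1001.036], 'rotation': [-2.218, 0.002, -0.413]}
top {'fx': 393.426, 'fy': 393.426, 'cx': 253.72, 'cy': 188.383, 'k1': 0.0, 'position': [290.101, -0.818, 1348.871], 'rotation': [-2.958, 0.018, -1.546]}
wrist {'fx': 304.71, 'fy': 304.71, 'cx': 255.396, 'cy': 192.832, 'k1': -0.061, 'hand_eye': [[0.0, -0.963, -0.271, 73.153], [1.0, 0.0, 0.0, 0.643], [-0.0, -0.271, 0.963, -156.404], [0.0, 0.0, 0.0, 1.0]]}
{'time': 0.1, 'joint_positions': array([ 1.01999401e+00,  3.42659412e-01,  1.52491048e+00,  1.20767896e-05,
        1.27539314e+00, -1.45996984e-01]), 'dq': array([ 0.00026126, -0.00191784,  0.0002052 ,  0.00012272,  0.0004451 ,
       -0.00068089]), 'tau': array([ 1.02343649e-03, -4.32004845e+01, -2.44693708e+01,  7.17431470e-02,
        5.28009573e-02, -5.50246671e-05]), 'tool_pos': array([206.5524828 , 482.27362095, 226.11499769]), 'tcp_rot': array([-3.14023853e+00, -2.10787290e-04,  2.73678365e+00]), 'contact_force': array([0.39937402, 1.07017207, 0.11296035]), 'moment': array([ 0.04211603,  0.02012534, -0.01984111]), 'grip_width': 91.97336420228898}
```

```bash
sed -i "s/np.array(c\['rotation'\],float)/R.from_euler('xyz',c['rotation']).as_matrix()/" h.py; python3 - <<'E'
from h import *
for n in ('side0','top0','wrist0'): crop(n,0,0,512,384,n+'b',1.56)
E
```

```text
(no output)
```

View pics/top0b.png

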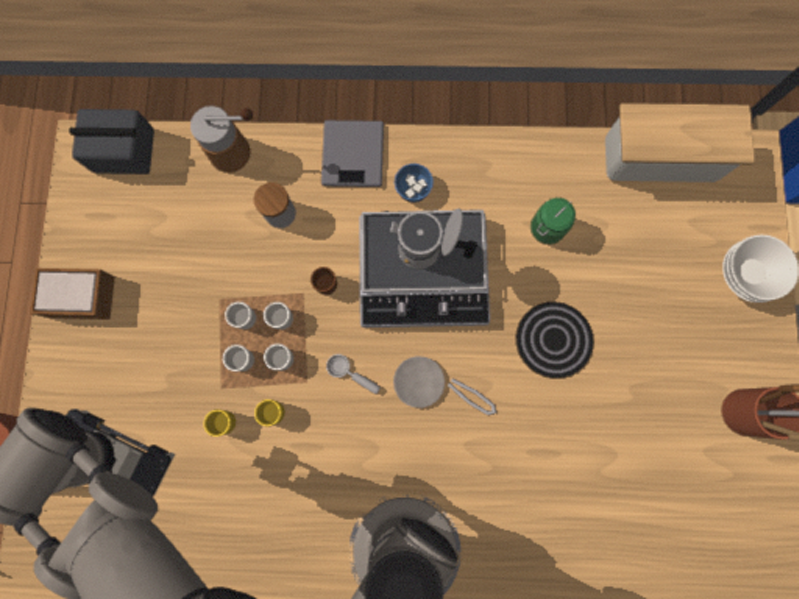

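View pics/side0b.png

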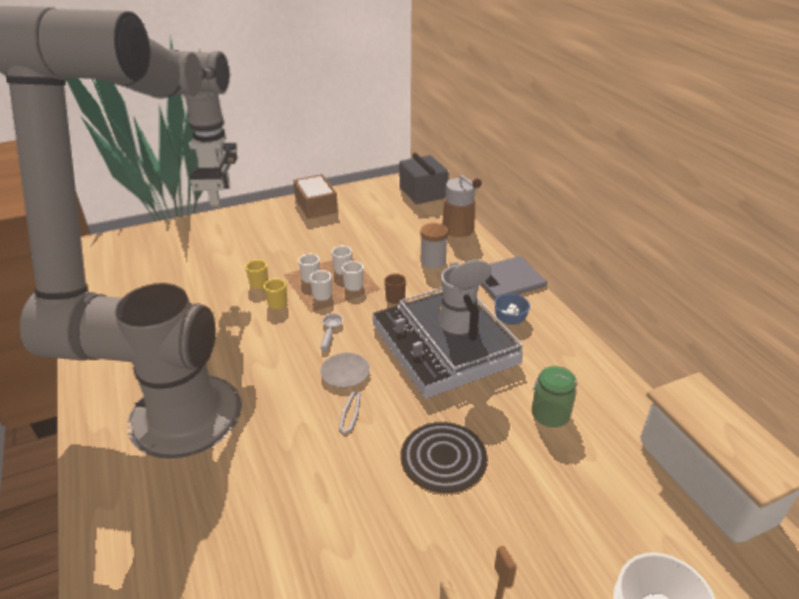

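View pics/wrist0b.png

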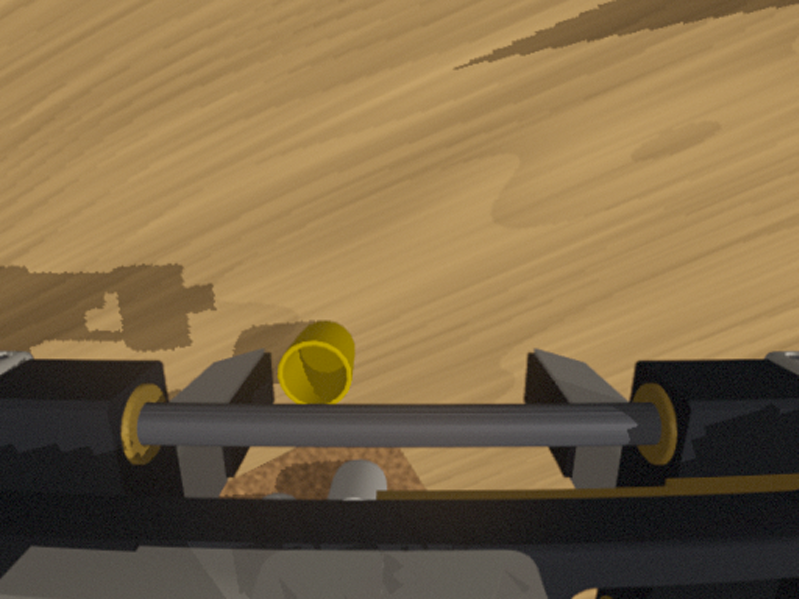

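The top view shows four white cups on a cork mat (238/278, 316/357 in the 800-wide view). The yellow (219,423), (268,412) and brown (323,280) ones are look-alikes. The pot is on the plate with its handle to the right and lid open, and the trivet is at (555,340). I'll enlarge these next.

```bash
python3 - <<'E'
from h import *
crop('top0',220,125,390,250,'t1',4.7)
crop('top0',135,180,215,285,'t2',5.5)
crop('side0',230,150,350,260,'s1',5.4)
E
```

```text
(no output)
```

View pics/t1.png

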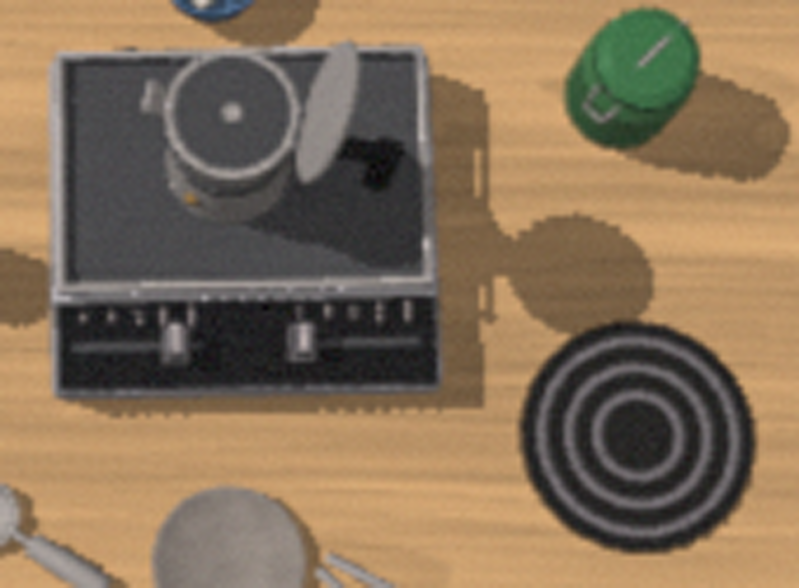

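View pics/t2.png

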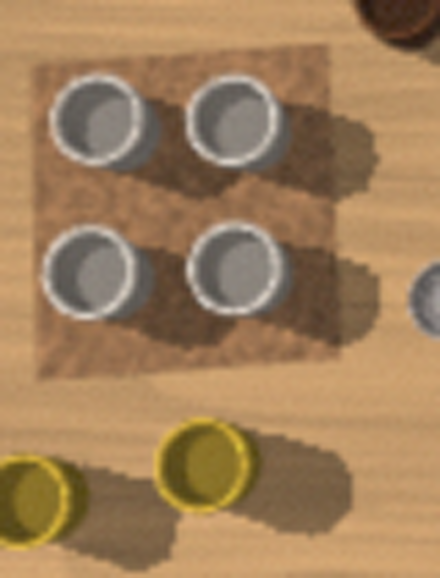

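View pics/s1.png

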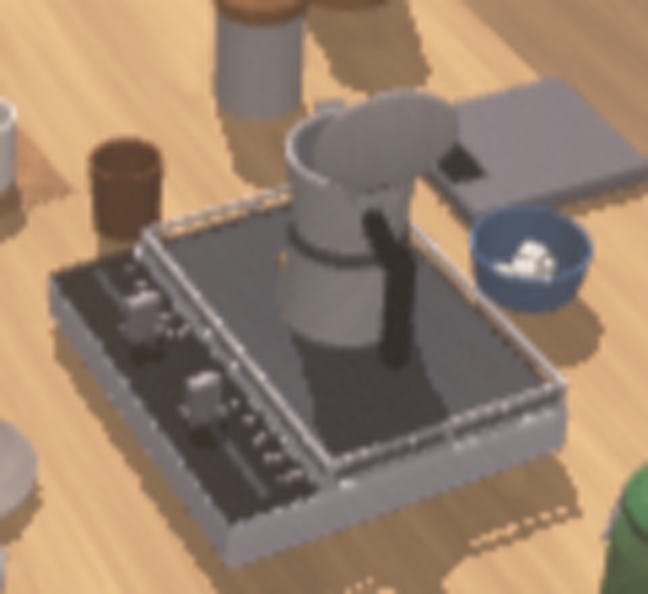

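```bash
python3 - <<'E'
from h import *
a=lambda x,y,z:atz('top0',220+x/4.7-.4,125+y/4.7-.4,z)
c=[a(62,55,63),a(420,52,63),a(428,283,63),a(64,288,63)]
print('rail',c,np.mean(c,0))
print('outer front',a(57,393,46),a(440,388,46))
print('pot rim',a(232,115,182),'spout',a(152,97,175),'handle bot',a(383,182,90),a(390,155,177))
print('heat',a(176,333,75),a(176,355,48),'timer',a(302,333,75),a(302,355,48))
print('ends',a(72,348,46),a(420,341,46))
print('triv',a(638,437,6), a(522,437,6),a(755,437,6))
b=lambda x,y,z:atz('top0',135+x/5.5-.4,180+y/5.5-.4,z)
for x,y in [(98,120),(234,120),(91,271),(234,268)]: print('cup',b(x,y,60), proj('side0',b(x,y,60)))
print('jar',a(640,45,110)); 
E
```

```text
rail [array([707.1, 104.5,  63. ]), array([ 714.3, -154.7,   63. ]), array([ 544.1, -160.2,   63. ]), array([535. ,  97.2,  63. ])] [625.125 -28.3    63.   ]
outer front [462.2 100.8  46. ] [ 471.8 -170.6   46. ]
pot rim [629.8 -17.9 182. ] spout [643.1  34.9 175. ] handle bot [ 610.  -125.6   90. ] [ 606.2 -121.5  177. ]
heat [502.4  16.9  75. ] [491.   16.9  48. ] timer [504.3 -71.   75. ] [493.  -72.7  48. ]
ends [494.8  91.2  46. ] [ 505.2 -156.5   46. ]
triv [ 444.7 -319.     6. ] [ 442.8 -235.1    6. ] [ 446.7 -403.3    6. ]
cup [477.2 364.7  60. ] [218.1 161.5]
cup [479.1 282.1  60. ] [225.3 171.6]
cup [386.1 362.4  60. ] [197.5 166.6]
cup [389.9 276.8  60. ] [204.7 177.4]
jar [ 706.7 -301.8  110. ]
```

>>> arm_command([
  {"x": 1,"y": -2,"z": 0,"roll": 0.06},
  {"x": 3,"y": -5,"z": 0,"roll": 0.15},
  {"x": 5,"y": -8.4,"z": 0,"roll": 0.25},
  {"x": 7.1,"y": -11.8,"z": 0,"roll": 0.34},
  {"x": 9.2,"y": -15.2,"z": 0,"roll": 0.4},
  {"x": 11.3,"y": -18.6,"z": 0,"roll": 0.44},
  {"x": 13.4,"y": -22,"z": 0,"roll": 0.44},
  {"x": 15.5,"y": -25.4,"z": 0,"roll": 0.44},
], fingers=0.45)

```text
time: 0.82
tool_pos: [362.2, 226.8, 226.7]
tcp_rot: [3.141, 0.0, -3.106]
contact_force: [1.0, 0.1, 0.4]
grip_width: 44.1
```

>>> arm_command([
  {"x": 2.1,"y": -3.4,"z": -1},
  {"x": 4.2,"y": -6.8,"z": -3},
  {"x": 6.3,"y": -10.2,"z": -5},
  {"x": 8.4,"y": -13.6,"z": -7},
  {"x": 10.5,"y": -17,"z": -9},
  {"x": 12.2,"y": -19.5,"z": -10},
  {"x": 13.2,"y": -20.8,"z": -11},
  {"x": 13.5,"y": -21.2,"z": -11},
])

```text
$.targets[0]: bad value
```

```bash
python3 - <<'E'
from h import *
c,o=snap('wrist','w1'); print(o['tool_pos'],o['tcp_rot'],o['time'],o['grip_width'],o['contact_force']); crop('w1',0,0,512,384,'w1b',1.56)
E
```

```text
[362.17760082 226.81719049 226.73206617] [ 3.14148704e+00  7.09819939e-06 -3.10586049e+00] 0.8167 44.06265517292409 [0.9572086  0.12292001 0.44895705]
```

View pics/w1b.png

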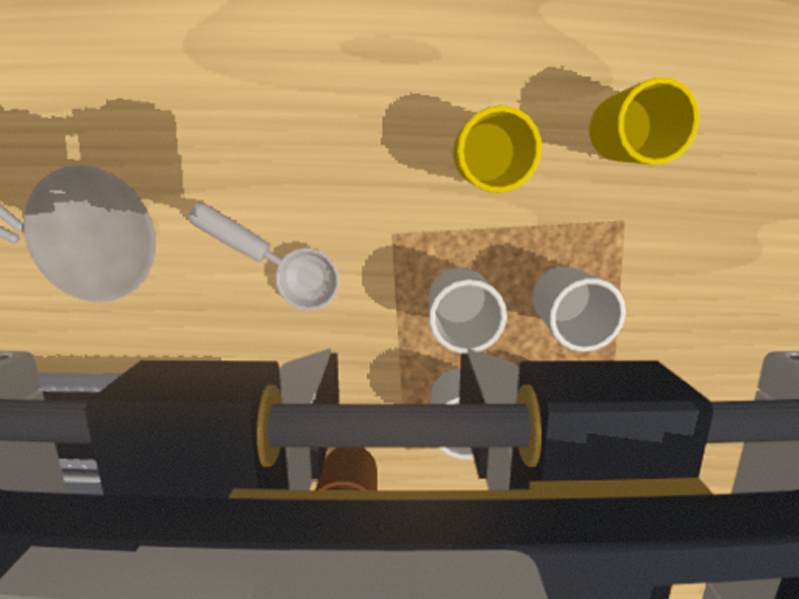

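The view shows two white cups at (468,315) and (587,314). Every row needs all four keys, so I'll resend the move.

>>> arm_command([
  {"x": 2.1,"y": -3.4,"z": -1,"roll": 0},
  {"x": 4.2,"y": -6.8,"z": -2,"roll": 0},
  {"x": 6.3,"y": -10.2,"z": -3,"roll": 0},
  {"x": 8.4,"y": -13.6,"z": -5,"roll": 0},
  {"x": 10.5,"y": -17,"z": -7,"roll": 0},
  {"x": 12.2,"y": -19.5,"z": -8,"roll": 0},
  {"x": 13.2,"y": -20.8,"z": -9,"roll": 0},
  {"x": 13.4,"y": -21.1,"z": -9,"roll": 0},
])

```text
time: 1.53
tool_pos: [496.2, 15.2, 134.4]
tcp_rot: [3.141, -0.003, -3.11]
contact_force: [-0.7, -0.4, -0.2]
grip_width: 41.1
```

```bash
python3 - <<'E'
from h import *
for u,v in [(468,315),(587,314)]: print(atz('w1',u/1.5625,v/1.5625,60))
c,o=snap('wrist','w2'); print(o['tool_pos'],o['tcp_rot'],o['time'],o['grip_width'],o['contact_force']); crop('w2',0,0,512,384,'w2b',1.56)
E
```

```text
[388.7 277.7  60. ]
[385.  363.4  60. ]
[496.15634473  15.23992497 134.41506479] [ 3.14142207 -0.00319062 -3.1098537 ] 1.5333 41.10822627245456 [-0.7223583  -0.42300433 -0.20128504]
```

View pics/w2b.png

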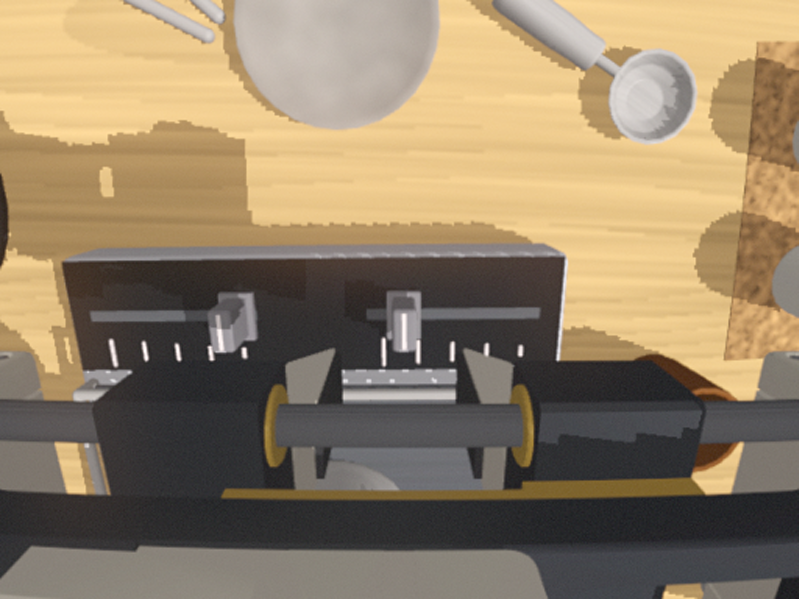

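```bash
python3 - <<'E'
from h import *
crop('w2',30,150,370,250,'w2c',2.35)
f=lambda u,v,z:atz('w2',u/1.5625,v/1.5625,z)
print(f(403,334,75),f(232,333,75),f(65,262,46),f(565,253,46), f(92,317,46),f(540,313,46))
E
```

```text
[500.1  18.   75. ] [502.4 -64.7  75. ] [ 475.7 -164.9   46. ] [463.  101.9  46. ] [ 506.4 -153.9   46. ] [496.1  92.3  46. ]
```

View pics/w2c.png

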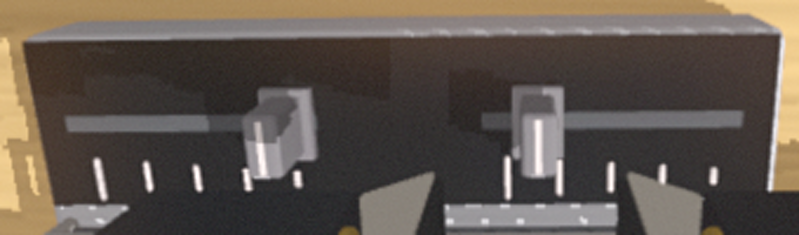

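>>> arm_command([
  {"x": 0.1,"y": 0.1,"z": -2,"roll": 0.005},
  {"x": 0.3,"y": 0.2,"z": -4.5,"roll": 0.005},
  {"x": 0.3,"y": 0.2,"z": -6.5,"roll": 0.005},
  {"x": 0.3,"y": 0.2,"z": -7.5,"roll": 0.005},
  {"x": 0.3,"y": 0.2,"z": -7.8,"roll": 0.005},
  {"x": 0.3,"y": 0.2,"z": -7.8,"roll": 0.005},
])

```text
time: 2.08
tool_pos: [498.4, 20.4, 58.9]
tcp_rot: [3.141, -0.001, -3.1]
contact_force: [0.7, -0.3, -0.3]
grip_width: 41.2
```

>>> arm_command([
  {"x": 0,"y": 0,"z": 0,"roll": 0},
  {"x": 0,"y": 0,"z": 0,"roll": 0},
  {"x": 0,"y": 0,"z": 0,"roll": 0},
  {"x": 0,"y": 0,"z": 0,"roll": 0},
  {"x": 0,"y": 0,"z": 0,"roll": 0},
  {"x": 0,"y": 0,"z": 0,"roll": 0},
], fingers=0.1)

```text
time: 2.58
tool_pos: [499.1, 19.4, 59.3]
tcp_rot: [-3.141, 0.001, -3.101]
contact_force: [-0.2, -0.3, 4.1]
grip_width: 11.8
```

>>> arm_command([
  {"x": 0,"y": 0.8,"z": 0,"roll": 0},
  {"x": -0.1,"y": 1.8,"z": 0,"roll": 0},
  {"x": -0.1,"y": 2.8,"z": 0,"roll": 0},
  {"x": -0.1,"y": 3.8,"z": 0,"roll": 0},
  {"x": -0.2,"y": 4.8,"z": 0,"roll": 0},
  {"x": -0.2,"y": 5.6,"z": 0,"roll": 0},
  {"x": -0.2,"y": 6.0,"z": 0,"roll": 0},
  {"x": -0.2,"y": 6.0,"z": 0,"roll": 0},
])

```text
time: 3.25
tool_pos: [496.6, 81.2, 59.3]
tcp_rot: [3.141, 0.0, -3.1]
contact_force: [-1.2, 2.0, 7.2]
grip_width: 11.5
```

>>> arm_command([
  {"x": 0,"y": 0.15,"z": 0,"roll": 0},
  {"x": 0,"y": 0.3,"z": 0,"roll": 0},
  {"x": 0,"y": 0.3,"z": 0,"roll": 0},
])

```text
time: 3.5
tool_pos: [496.6, 82.8, 59.2]
tcp_rot: [-3.141, -0.0, -3.1]
contact_force: [-2.9, -3.7, 7.6]
grip_width: 11.6
```

>>> arm_command([
  {"x": 0,"y": 0.15,"z": 0,"roll": 0},
  {"x": 0,"y": 0.25,"z": 0,"roll": 0},
  {"x": 0,"y": 0.25,"z": 0,"roll": 0},
])

```text
time: 3.75
tool_pos: [496.6, 82.9, 59.2]
tcp_rot: [-3.137, -0.001, -3.1]
contact_force: [-2.8, -16.0, 9.0]
grip_width: 11.9
```

>>> arm_command([
  {"x": 0,"y": 0.15,"z": 0,"roll": 0},
  {"x": 0,"y": 0.25,"z": 0,"roll": 0},
  {"x": 0,"y": 0.25,"z": 0,"roll": 0},
])

```text
time: 4.0
tool_pos: [496.6, 83.1, 59.2]
tcp_rot: [-3.134, -0.001, -3.099]
contact_force: [-3.1, -27.9, 8.7]
grip_width: 11.6
```

>>> arm_command([
  {"x": 0,"y": -0.5,"z": 0,"roll": 0},
  {"x": 0,"y": -0.6,"z": 0,"roll": 0},
  {"x": 0,"y": -0.6,"z": 0,"roll": 0},
  {"x": 0,"y": -0.6,"z": 0,"roll": 0},
], fingers=0.45)

```text
time: 4.33
tool_pos: [496.5, 82.3, 58.5]
tcp_rot: [3.141, -0.0, -3.101]
contact_force: [0.1, 0.6, -0.2]
grip_width: 33.6
```

>>> arm_command([
  {"x": 0,"y": 0,"z": 2,"roll": 0},
  {"x": 0,"y": 0,"z": 5,"roll": -0.05},
  {"x": 0,"y": 0,"z": 9,"roll": -0.17},
  {"x": 0,"y": 0,"z": 13,"roll": -0.29},
  {"x": 0,"y": 0,"z": 17,"roll": -0.41},
  {"x": 0,"y": -1,"z": 20.5,"roll": -0.53},
  {"x": 0,"y": -3,"z": 23,"roll": -0.65},
  {"x": 0.5,"y": -6,"z": 24,"roll": -0.77},
])

```text
time: 5.0
tool_pos: [502.4, 23.4, 303.2]
tcp_rot: [3.137, 0.005, 2.41]
contact_force: [1.8, -0.1, 0.5]
grip_width: 41.3
```

>>> arm_command([
  {"x": 0.5,"y": -2.5,"z": 0,"roll": -0.12},
  {"x": 1.5,"y": -5,"z": 0,"roll": -0.24},
  {"x": 3,"y": -7.5,"z": 0,"roll": -0.36},
  {"x": 4.5,"y": -10,"z": 0,"roll": -0.48},
  {"x": 6,"y": -12.5,"z": 0,"roll": -0.6},
  {"x": 8,"y": -14.5,"z": 0,"roll": -0.72},
  {"x": 9.5,"y": -15.7,"z": 0,"roll": -0.84},
  {"x": 10.5,"y": -16.5,"z": 0,"roll": -0.96},
], fingers=0.0)

```text
time: 5.67
tool_pos: [607.9, -144.2, 297.7]
tcp_rot: [-3.141, -0.001, 1.445]
contact_force: [-0.4, 0.2, -0.3]
grip_width: 0.5
```

```bash
python3 - <<'E'
from h import *
c,o=snap('wrist','w3'); print(o['tool_pos'],o['tcp_rot'],o['time'],o['grip_width'],o['contact_force']); crop('w3',0,0,512,384,'w3b',1.56)
snap('top','top3');crop('top3',220,125,390,250,'t3',4.7)
E
```

```text
[ 607.92396565 -144.2421443   297.69499322] [-3.14079201e+00 -5.22752316e-04  1.44526003e+00] 5.6667 0.5145667835951583 [-0.38194902  0.23461966 -0.2693007 ]
```

View pics/w3b.png

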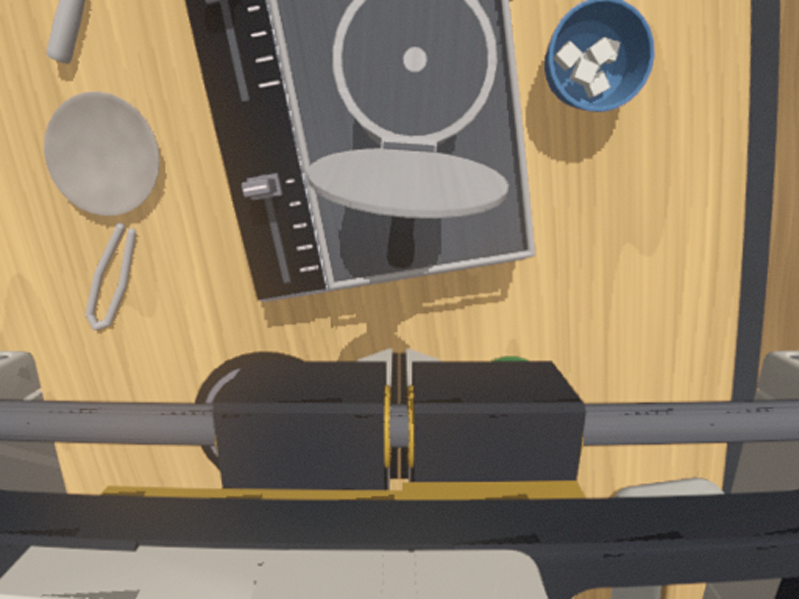

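View pics/t3.png

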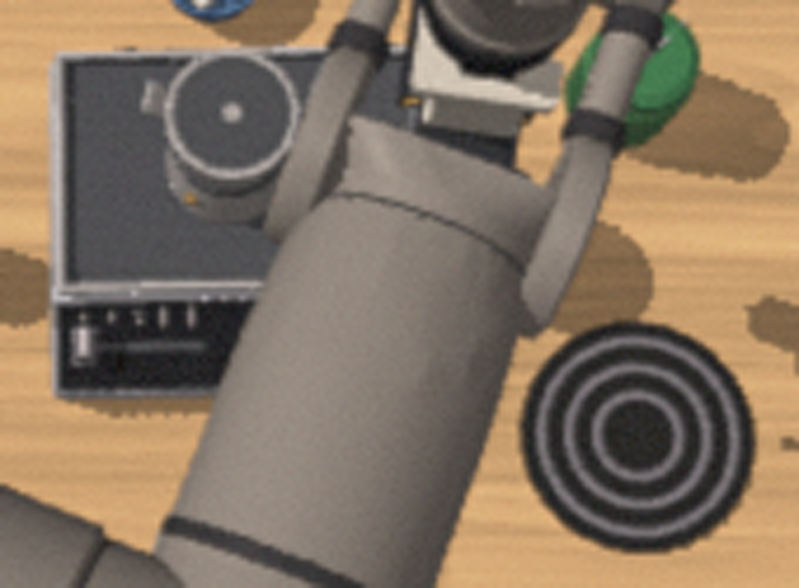

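The heat selector is now at the left end of its slot. In the wrist view the pot rim centre is at (415,62), the hinge bracket at (409,146), the lid ends at (308,175)/(508,186), and the handle bar's top around (402,245).

```bash
python3 - <<'E'
from h import *
f=lambda u,v,z:atz('w3',u/1.5625,v/1.5625,z)
crop('w3',190,0,350,180,'w3c',3.3)
r=f(415,62,182);print('rim',r)
h=f(409,146,185);print('hinge',h, np.degrees(np.arctan2(*(r-h)[1::-1])), np.linalg.norm((r-h)[:2]))
print('lid centre', f(408,182,52+133+46*np.sin(1.85)))
a,b=f(308,176,230),f(508,188,230);print(a,b)
E
```

```text
rim [632.3 -18.  182. ]
hinge [623.9 -60.3 185. ] 78.76823361597559 43.12597824977422
lid centre [620.5 -77.8 229.2]
[575.3 -69.3 230. ] [665.9 -86.1 230. ]
```

View pics/w3c.png

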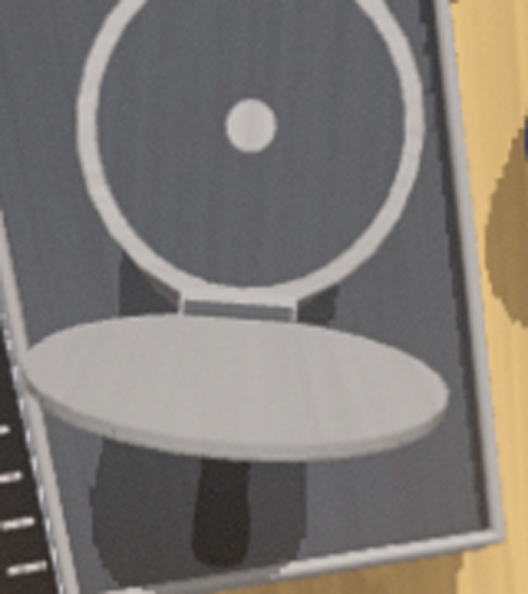

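>>> arm_command([
  {"x": 0,"y": 0,"z": -2,"roll": -0.03},
  {"x": 0,"y": 0,"z": -4.5,"roll": -0.06},
  {"x": 0.2,"y": 1,"z": -5.2,"roll": -0.065},
  {"x": 0.5,"y": 2.5,"z": -5.2,"roll": -0.065},
  {"x": 0.7,"y": 3.5,"z": -5.2,"roll": -0.065},
  {"x": 0.9,"y": 4.5,"z": -5.2,"roll": -0.065},
  {"x": 1.1,"y": 5.5,"z": -5.2,"roll": -0.065},
  {"x": 1.3,"y": 6.5,"z": -5.2,"roll": -0.065},
])

```text
time: 6.43
tool_pos: [620.4, -76.9, 248.1]
tcp_rot: [3.139, 0.0, 1.388]
contact_force: [-0.6, 0.9, -0.1]
grip_width: 0.4
```

>>> arm_command([
  {"x": 0.2,"y": 1,"z": 0,"roll": 0},
  {"x": 0.4,"y": 2,"z": 0,"roll": 0},
  {"x": 0.6,"y": 3,"z": 0,"roll": 0},
  {"x": 0.8,"y": 4,"z": 0,"roll": 0},
  {"x": 0.9,"y": 4.5,"z": 0,"roll": 0},
  {"x": 0.9,"y": 4.5,"z": 0,"roll": 0},
  {"x": 0.9,"y": 4.5,"z": 0,"roll": 0},
  {"x": 0.9,"y": 4.5,"z": 0,"roll": 0},
])

```text
time: 7.1
tool_pos: [628.7, -33.8, 246.7]
tcp_rot: [-3.142, 0.0, 1.386]
contact_force: [0.9, -0.7, 0.1]
grip_width: 0.6
```

```bash
python3 - <<'E'
from h import *
snap('side','s4');crop('s4',230,120,350,260,'s4b',4.5)
c,o=snap('wrist','w4');print(o['tool_pos'],o['contact_force']);crop('w4',0,0,512,384,'w4b',1.56)
E
```

```text
[628.68944269 -33.9738368  246.67487565] [-0.60165455  0.58242245 -0.07676881]
```

View pics/s4b.png

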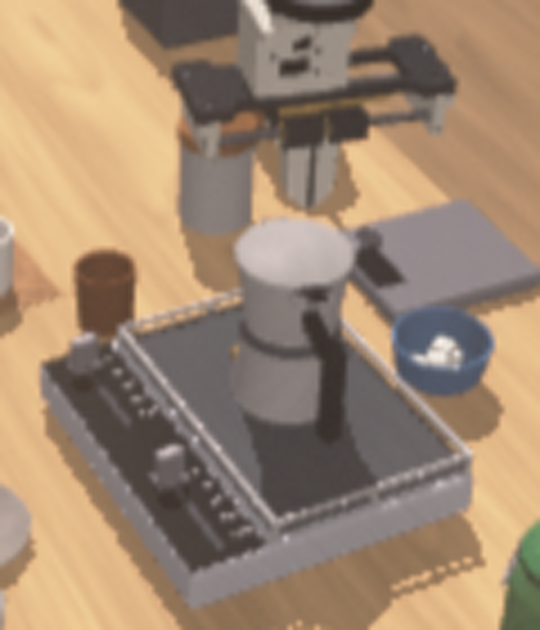

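View pics/w4b.png

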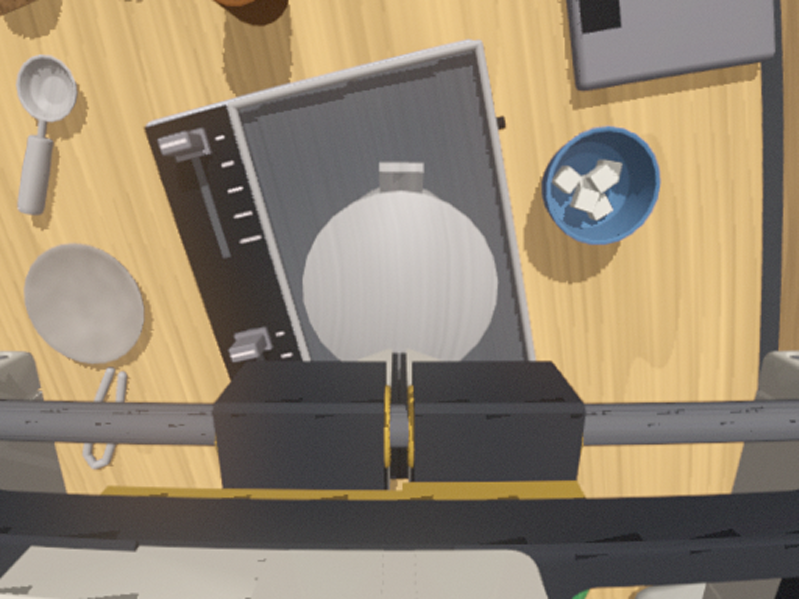

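>>> arm_command([
  {"x": -0.3,"y": -1.7,"z": 0,"roll": 0},
  {"x": -0.9,"y": -4.7,"z": 0,"roll": 0},
  {"x": -1.4,"y": -7.5,"z": 0,"roll": 0},
  {"x": -1.6,"y": -8.7,"z": -1,"roll": 0},
  {"x": -1.6,"y": -8.7,"z": -3,"roll": 0},
  {"x": -1.6,"y": -8.7,"z": -4.5,"roll": 0},
  {"x": -1.6,"y": -8.7,"z": -4.5,"roll": 0},
], fingers=0.5)

```text
time: 7.78
tool_pos: [610.8, -120.4, 197.8]
tcp_rot: [-3.135, -0.001, 1.385]
contact_force: [-0.2, 0.5, -0.7]
grip_width: 42.3
```

```bash
python3 - <<'E'
from h import *
c,o=snap('wrist','w5');print(o['tool_pos'],o['contact_force']);crop('w5',0,0,512,384,'w5b',1.56)
snap('side','s5');crop('s5',230,120,350,260,'s5b',4.5)
E
```

```text
[ 610.83378715 -120.43247841  197.82801876] [-0.24217795  0.53347803 -0.70593991]
```

View pics/w5b.png

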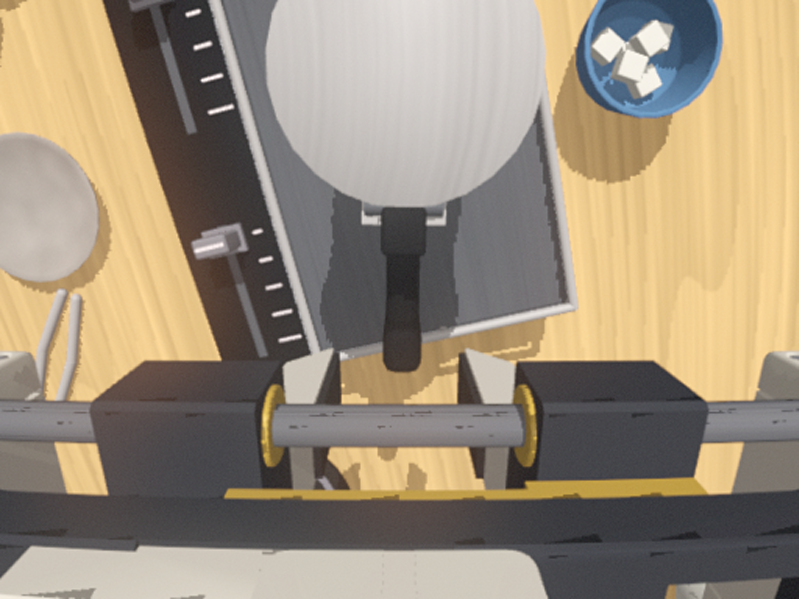

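View pics/s5b.png

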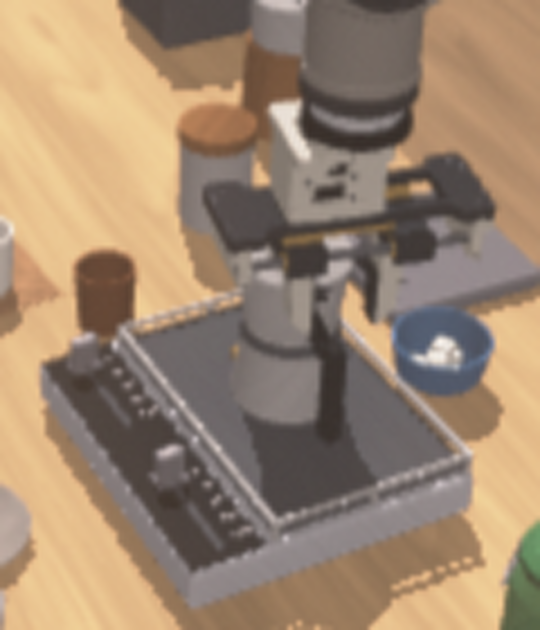

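```bash
python3 - <<'E'
from h import *
ax=np.array([631.3,-18]);d=np.array([np.cos(1.385),np.sin(1.385)])
for t in (60,95,105,115):
  for z in (165,177,89): print(t,z,proj('w5',[*(ax-t*d),z])*1.5625)
print(atz('w5',402/1.5625,370/1.5625,89),atz('w5',402/1.5625,370/1.5625,177))
E
```

```text
60 165 [402.5     243.59375]
60 177 [402.5    248.4375]
60 89 [402.5     222.65625]
95 165 [402.34375 326.5625 ]
95 177 [402.34375 336.40625]
95 89 [402.34375 284.0625 ]
105 165 [402.1875  348.90625]
105 177 [402.1875  359.84375]
105 89 [402.34375 300.78125]
115 165 [402.1875 370.625 ]
115 177 [402.1875  382.65625]
115 89 [402.34375 317.34375]
[ 603.8 -163.8   89. ] [ 611.  -125.5  177. ]
```

>>> arm_command([
  {"x": 0.05,"y": 0.2,"z": -1,"roll": 0},
  {"x": 0.1,"y": 0.2,"z": -2.5,"roll": 0},
  {"x": 0.1,"y": 0.2,"z": -4,"roll": 0},
  {"x": 0.1,"y": 0.2,"z": -5.2,"roll": 0},
  {"x": 0.1,"y": 0.2,"z": -5.9,"roll": 0},
  {"x": 0.1,"y": 0.2,"z": -6,"roll": 0},
])

```text
time: 8.38
tool_pos: [613.4, -117.9, 140.6]
tcp_rot: [-3.14, -0.0, 1.387]
contact_force: [-0.1, -0.9, 0.3]
grip_width: 45.8
```

>>> arm_command([
  {"x": 0,"y": 0,"z": 0,"roll": 0},
  {"x": 0,"y": 0,"z": 0,"roll": 0},
  {"x": 0,"y": 0,"z": 0,"roll": 0},
  {"x": 0,"y": 0,"z": 0,"roll": 0},
  {"x": 0,"y": 0,"z": 0,"roll": 0},
  {"x": 0,"y": 0,"z": 0,"roll": 0},
  {"x": 0,"y": 0,"z": 0,"roll": 0},
], fingers=0.0)

```text
time: 8.97
tool_pos: [613.9, -118.5, 142.3]
tcp_rot: [3.141, 0.0, 1.387]
contact_force: [-1.2, -0.1, 1.8]
grip_width: 15.7
```

>>> arm_command([
  {"x": 0,"y": 0,"z": 0.3,"roll": 0},
  {"x": 0,"y": 0,"z": 0.8,"roll": 0},
  {"x": 0,"y": 0,"z": 1.4,"roll": 0},
  {"x": 0,"y": 0,"z": 2.0,"roll": 0},
  {"x": 0,"y": 0,"z": 2.4,"roll": 0},
  {"x": 0,"y": 0,"z": 2.5,"roll": 0},
  {"x": 0,"y": 0,"z": 2.5,"roll": 0},
])

```text
time: 9.55
tool_pos: [614.0, -118.5, 167.3]
tcp_rot: [3.141, 0.0, 1.387]
contact_force: [0.6, -0.0, -3.9]
grip_width: 15.8
```

```bash
python3 - <<'E'
from h import *
c,o=snap('wrist','w6');print(o['tool_pos'],o['contact_force'],o['moment']);crop('w6',0,0,512,384,'w6b',1.56)
snap('side','s6');crop('s6',230,120,350,260,'s6b',4.5)
E
```

```text
[ 613.95281732 -118.49077638  167.29940019] [ 0.56931735 -0.01184293 -3.87543693] [-0.4886144   0.15347902  0.04213151]
```

View pics/s6b.png

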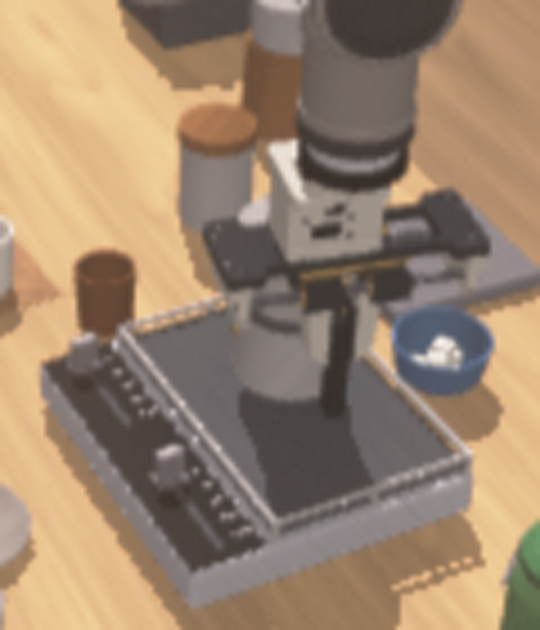

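View pics/w6b.png

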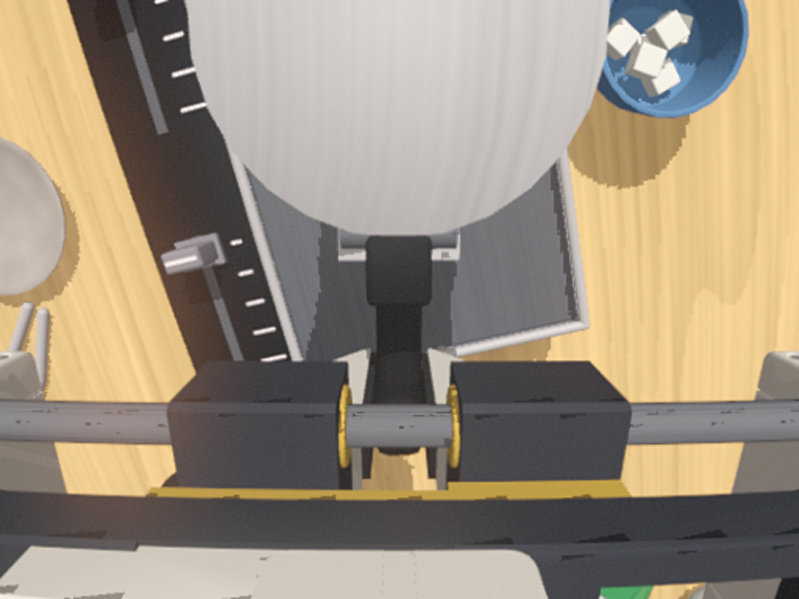

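>>> arm_command([
  {"x": 0,"y": 0,"z": 0.7,"roll": 0},
  {"x": 0,"y": 0,"z": 1.7,"roll": 0},
  {"x": -0.2,"y": -0.4,"z": 2.7,"roll": 0},
  {"x": -0.8,"y": -1.3,"z": 3.5,"roll": 0},
  {"x": -1.7,"y": -2.7,"z": 4,"roll": 0},
  {"x": -2.8,"y": -4.5,"z": 4,"roll": 0},
  {"x": -4,"y": -6.4,"z": 4,"roll": 0},
  {"x": -5.2,"y": -8.4,"z": 4,"roll": 0},
])

```text
time: 10.32
tool_pos: [560.9, -203.8, 208.0]
tcp_rot: [3.14, 0.001, 1.387]
contact_force: [0.5, -0.9, -4.4]
grip_width: 16.0
```

>>> arm_command([
  {"x": -1.3,"y": -2.1,"z": 0,"roll": 0},
  {"x": -2.6,"y": -4.2,"z": 0,"roll": 0},
  {"x": -4,"y": -6.4,"z": 0,"roll": 0},
  {"x": -5.4,"y": -8.6,"z": 0,"roll": 0},
  {"x": -6.8,"y": -10.9,"z": 0,"roll": 0},
  {"x": -8.2,"y": -13.1,"z": 0,"roll": 0},
  {"x": -9.5,"y": -15.2,"z": 0,"roll": 0},
  {"x": -10.7,"y": -17.2,"z": 0,"roll": 0},
])

```text
time: 10.98
tool_pos: [453.2, -376.4, 208.0]
tcp_rot: [3.14, 0.001, 1.386]
contact_force: [0.5, 0.8, -3.8]
grip_width: 15.6
```

>>> arm_command([
  {"x": -1.0,"y": -1.6,"z": 0,"roll": 0},
  {"x": -1.8,"y": -2.9,"z": -0.5,"roll": 0},
  {"x": -2.4,"y": -3.9,"z": -1.5,"roll": 0},
  {"x": -2.8,"y": -4.4,"z": -3,"roll": 0},
  {"x": -2.9,"y": -4.6,"z": -5,"roll": 0},
  {"x": -2.9,"y": -4.6,"z": -6.7,"roll": 0},
  {"x": -2.9,"y": -4.6,"z": -7.5,"roll": 0},
  {"x": -2.9,"y": -4.6,"z": -7.5,"roll": 0},
])

```text
time: 11.65
tool_pos: [424.8, -419.2, 129.2]
tcp_rot: [-3.138, -0.003, 1.387]
contact_force: [-0.6, 0.3, -3.8]
grip_width: 15.8
```

```bash
python3 - <<'E'
from h import *
o=bot.get_obs();print(o['tool_pos'],o['tcp_rot'],o['contact_force'],o['moment'])
snap('side','s7');crop('s7',180,150,340,330,'s7b',3.3)
snap('top','top7');crop('top7',220,125,430,290,'t7',3.8)
E
```

```text
[ 424.82811237 -419.23843013  129.23982582] [-3.13816565 -0.00320058  1.38698654] [-0.59953234  0.30418631 -3.76715022] [-0.42968957  0.13090343  0.00420366]
```

View pics/s7b.png

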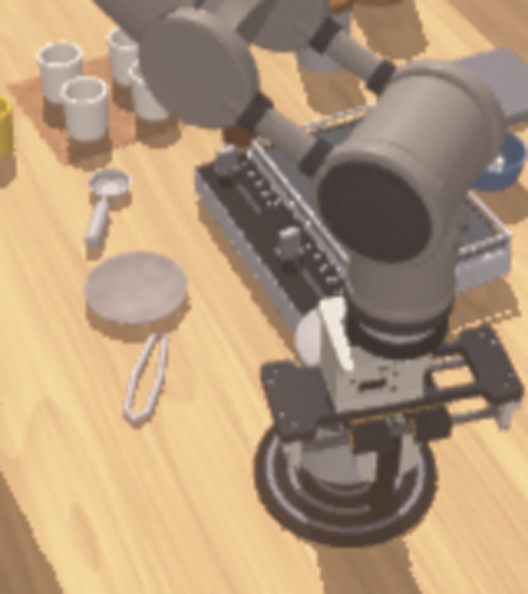

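View pics/t7.png

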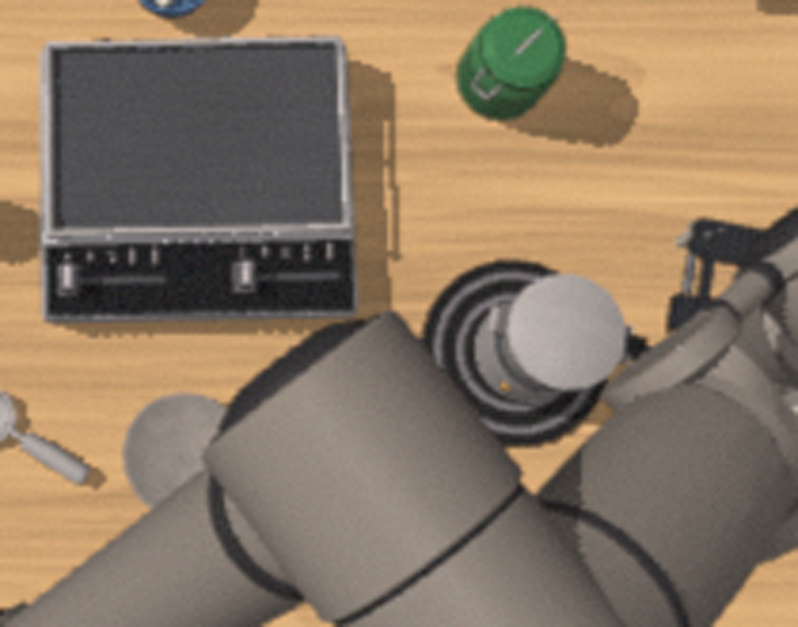

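>>> arm_command([
  {"x": 0,"y": 0,"z": -0.7,"roll": 0},
  {"x": 0,"y": 0,"z": -1.5,"roll": 0},
  {"x": 0,"y": 0,"z": -2.2,"roll": 0},
  {"x": 0,"y": 0,"z": -2.7,"roll": 0},
  {"x": 0,"y": 0,"z": -3,"roll": 0},
  {"x": 0,"y": 0,"z": -3.1,"roll": 0},
  {"x": 0,"y": 0,"z": -3.2,"roll": 0},
  {"x": 0,"y": 0,"z": -3.2,"roll": 0},
])

```text
time: 12.42
tool_pos: [425.8, -420.5, 99.7]
tcp_rot: [3.141, 0.0, 1.387]
contact_force: [-0.1, 0.1, -3.8]
grip_width: 15.9
```

>>> arm_command([
  {"x": 0,"y": 0,"z": -0.1,"roll": 0},
  {"x": 0,"y": 0,"z": -0.2,"roll": 0},
  {"x": 0,"y": 0,"z": -0.2,"roll": 0},
])

```text
time: 12.67
tool_pos: [425.7, -420.4, 97.7]
tcp_rot: [3.141, 0.0, 1.387]
contact_force: [-0.4, 0.4, -3.9]
grip_width: 15.9
```

>>> arm_command([
  {"x": 0,"y": 0,"z": -0.1,"roll": 0},
  {"x": 0,"y": 0,"z": -0.2,"roll": 0},
  {"x": 0,"y": 0,"z": -0.2,"roll": 0},
])

```text
time: 12.92
tool_pos: [425.9, -421.1, 96.6]
tcp_rot: [3.14, 0.001, 1.387]
contact_force: [-0.7, -2.2, 4.4]
grip_width: 15.9
```

Contact is made, so I'll release and rise.

>>> arm_command([
  {"x": 0,"y": 0,"z": 0.05,"roll": 0},
  {"x": 0,"y": 0,"z": 0.05,"roll": 0},
  {"x": 0,"y": 0,"z": 0.05,"roll": 0},
  {"x": 0,"y": 0,"z": 0.05,"roll": 0},
  {"x": 0,"y": 0,"z": 0.05,"roll": 0},
], fingers=0.5)

```text
time: 13.33
tool_pos: [425.8, -420.2, 96.1]
tcp_rot: [-3.142, -0.0, 1.387]
contact_force: [-0.3, -0.2, 0.2]
grip_width: 43.6
```

>>> arm_command([
  {"x": 0,"y": 0,"z": 1.5,"roll": 0},
  {"x": 0,"y": 0,"z": 4,"roll": 0},
  {"x": 0,"y": 0,"z": 8,"roll": 0},
  {"x": 0,"y": 0,"z": 12,"roll": 0},
  {"x": 0,"y": 0,"z": 14,"roll": 0},
  {"x": 0,"y": 0,"z": 14,"roll": 0},
])

```text
time: 13.83
tool_pos: [427.3, -422.1, 242.2]
tcp_rot: [3.134, 0.007, 1.387]
contact_force: [1.4, -0.5, 0.7]
grip_width: 45.8
```

```bash
python3 - <<'E'
from h import *
o=bot.get_obs();print(o['tool_pos'],o['tcp_rot'],o['contact_force'],o['moment'])
snap('wrist','w8');crop('w8',0,0,512,384,'w8b',1.56)
snap('side','s8');crop('s8',180,150,340,330,'s8b',3.3)
E
```

```text
[ 427.29937971 -422.1118533   242.2096117 ] [3.13360398 0.00683501 1.38694666] [ 1.39220206 -0.4679768   0.67347285] [-0.12654798  0.11253652 -0.04343543]
```

View pics/w8b.png

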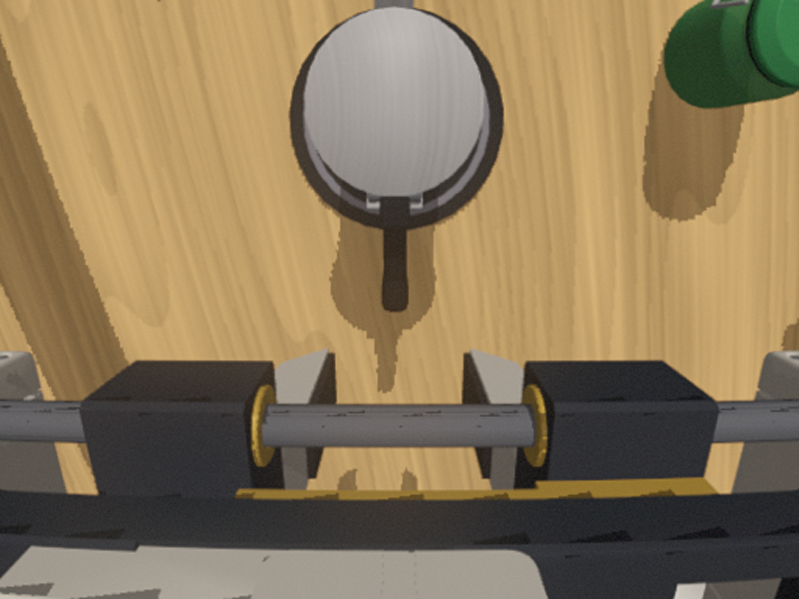

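View pics/s8b.png

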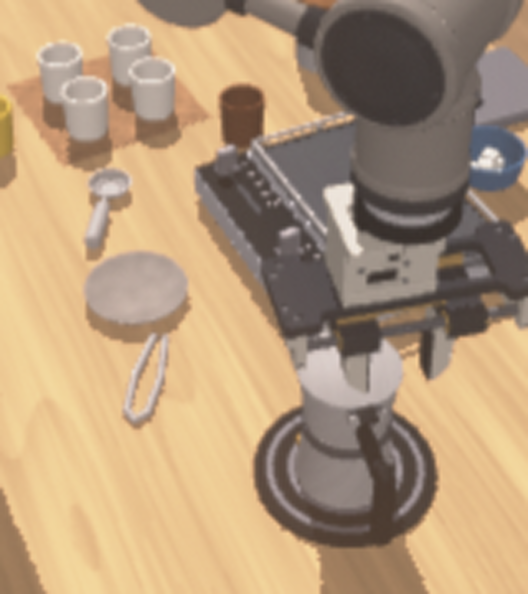

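>>> arm_command([
  {"x": 0,"y": 2,"z": 0,"roll": 0.06},
  {"x": 0,"y": 6,"z": 0,"roll": 0.18},
  {"x": 0,"y": 10,"z": 0,"roll": 0.3},
  {"x": 0,"y": 14,"z": 0,"roll": 0.42},
  {"x": 0,"y": 18,"z": 0,"roll": 0.54},
  {"x": 0,"y": 22,"z": 0,"roll": 0.66},
  {"x": 0,"y": 26,"z": 0,"roll": 0.78},
  {"x": 0,"y": 30,"z": 0,"roll": 0.9},
], fingers=0.88)

```text
time: 14.6
tool_pos: [424.3, -118.1, 234.4]
tcp_rot: [-3.14, -0.004, 2.292]
contact_force: [0.8, 0.3, 0.0]
grip_width: 80.8
```

>>> arm_command([
  {"x": 0,"y": 4,"z": 0,"roll": 0.1},
  {"x": 0,"y": 8,"z": 0,"roll": 0.1},
  {"x": 0,"y": 12,"z": 0,"roll": 0.1},
  {"x": 0,"y": 16,"z": 0,"roll": 0.1},
  {"x": 0,"y": 20,"z": 0,"roll": 0.1},
  {"x": 0,"y": 24,"z": 0,"roll": 0.1},
  {"x": 0,"y": 26,"z": 0,"roll": 0.1},
  {"x": 0,"y": 26,"z": 0,"roll": 0.1},
])

```text
time: 15.27
tool_pos: [424.3, 143.0, 234.4]
tcp_rot: [-3.14, -0.003, 2.391]
contact_force: [0.2, -0.9, 0.6]
grip_width: 80.8
```

```bash
python3 - <<'E'
from h import *
o=bot.get_obs();print(o['time'],o['tool_pos'],o['tcp_rot'],o['grip_width'])
snap('wrist','w9');crop('w9',0,0,512,384,'w9b',1.56)
snap('top','top9');crop('top9',120,100,320,250,'t9',4)
E
```

```text
15.2667 [424.28793143 143.02913474 234.38253502] [-3.1396098  -0.00320121  2.39125042] 80.76804714532868
```

View pics/w9b.png

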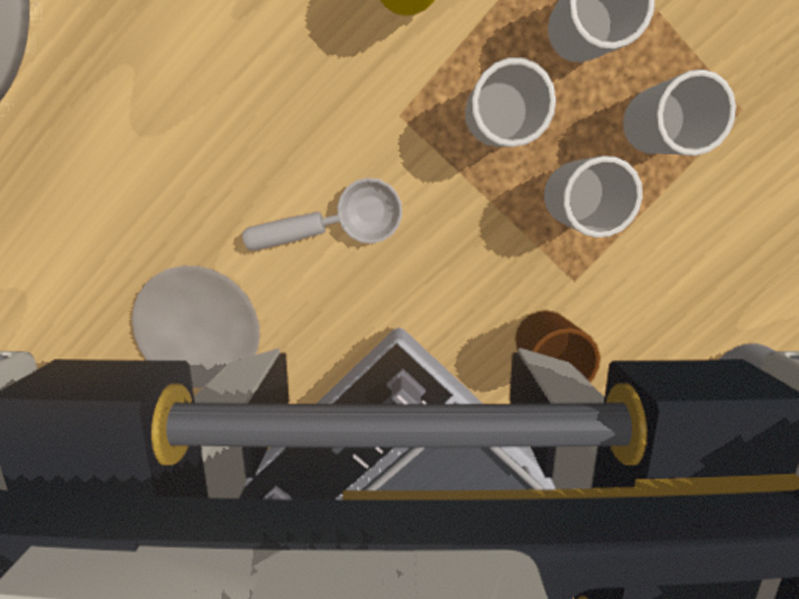

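View pics/t9.png

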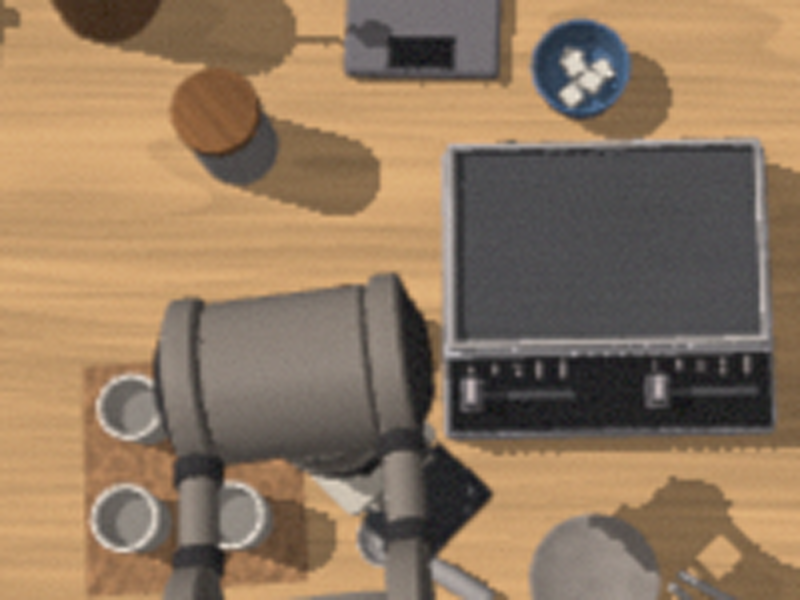

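White cups in the wrist view: D (512,102), B (603,196), A (697,112), C (612,5 partly). The brown cup at (557,350) and the yellow one at (407,0) are not wanted.

```bash
python3 - <<'E'
from h import *
f=lambda u,v,z:atz('w9',u/1.5625,v/1.5625,z)
for n,u,v in [('D',512,102),('B',603,196),('A',697,112),('C',612,5)]: print(n,f(u,v,60))
print('brown',f(565,362,60))
g=lambda x,y,z:atz('top9',120+x/4-.4,100+y/4-.4,z)
c=[g(452,149,63),g(758,146,63),g(765,339,63),g(454,346,63)];print(c,np.mean(c,0))
print('tin?',g(215,111,104),'brown',atz('top0',323/1.5625,280/1.5625,60))
E
```

```text
D [389.8 276.6  60. ]
B [479.2 284.3  60. ]
A [478.3 366.3  60. ]
C [387.7 362.5  60. ]
brown [558.6 189.4  60. ]
[array([705.2, 105.1,  63. ]), array([ 712.7, -155.1,   63. ]), array([ 545.7, -160.8,   63. ]), array([534.3,  97.5,  63. ])] [624.475 -28.325  63.   ]
tin? [721.2 300.2 104. ] brown [556.5 187.1  60. ]
```

>>> arm_command([
  {"x": 1,"y": 3,"z": -1,"roll": 0},
  {"x": 2.5,"y": 6.5,"z": -3,"roll": 0},
  {"x": 4,"y": 10,"z": -5,"roll": 0},
  {"x": 5,"y": 12.7,"z": -8,"roll": 0},
  {"x": 5.5,"y": 14,"z": -11,"roll": 0},
  {"x": 5.5,"y": 14,"z": -13,"roll": 0},
  {"x": 5.5,"y": 14,"z": -13.5,"roll": 0},
  {"x": 5.5,"y": 14,"z": -13.5,"roll": 0},
])

```text
time: 16.03
tool_pos: [479.7, 277.8, 99.0]
tcp_rot: [-3.137, -0.002, 2.385]
contact_force: [-0.8, -0.2, 0.5]
grip_width: 81.0
```

```bash
python3 - <<'E'
from h import *
o=bot.get_obs();print(o['time'],o['tool_pos'],o['tcp_rot'],o['grip_width'])
snap('wrist','w10');crop('w10',0,0,512,384,'w10b',1.56)
E
```

```text
16.0333 [479.68762853 277.76130299  99.03642998] [-3.13655895e+00 -1.99937692e-03  2.38545749e+00] 80.98095790948793
```

View pics/w10b.png

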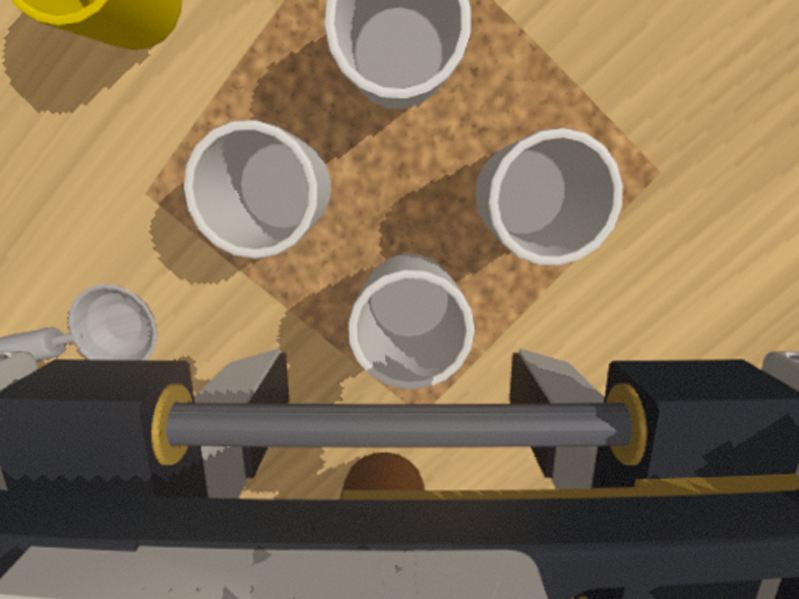

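```bash
python3 - <<'E'
from h import *
f=lambda u,v,z:atz('w10',u/1.5625,v/1.5625,z)
for n,u,v in [('B',411,328),('A',555,197),('C',398,30),('D',252,189)]: print(n,f(u,v,60))
o=bot.get_obs();print(o['tool_pos'])
E
```

```text
B [478.9 286.2  60. ]
A [477.9 366.8  60. ]
C [389.5 362.8  60. ]
D [391.6 279.7  60. ]
[480.75398797 278.17823577 100.91425526]
```

>>> arm_command([
  {"x": -0.1,"y": 0.6,"z": -0.5,"roll": 0},
  {"x": -0.15,"y": 0.65,"z": -2,"roll": 0},
  {"x": -0.15,"y": 0.65,"z": -4,"roll": 0},
  {"x": -0.15,"y": 0.65,"z": -6,"roll": 0},
  {"x": -0.15,"y": 0.65,"z": -7.5,"roll": 0},
  {"x": -0.15,"y": 0.65,"z": -8,"roll": 0},
  {"x": -0.15,"y": 0.65,"z": -8,"roll": 0},
])

```text
time: 16.67
tool_pos: [479.3, 285.8, 21.3]
tcp_rot: [-3.141, -0.0, 2.386]
contact_force: [-0.5, 0.2, 0.0]
grip_width: 80.5
```

>>> arm_command([
  {"x": 0,"y": 0,"z": 0,"roll": 0},
  {"x": 0,"y": 0,"z": 0,"roll": 0},
  {"x": 0,"y": 0,"z": 0,"roll": 0},
  {"x": 0,"y": 0,"z": 0,"roll": 0},
  {"x": 0,"y": 0,"z": 0,"roll": 0},
  {"x": 0,"y": 0,"z": 0,"roll": 0},
], fingers=0.3)

```text
time: 17.17
tool_pos: [479.5, 286.1, 22.0]
tcp_rot: [3.141, 0.001, 2.387]
contact_force: [-0.4, -1.1, 6.3]
grip_width: 54.4
```

>>> arm_command([
  {"x": 0,"y": 0,"z": 1,"roll": 0},
  {"x": 0,"y": 0,"z": 3,"roll": 0},
  {"x": 0,"y": 0,"z": 6,"roll": 0},
  {"x": 0.3,"y": -0.5,"z": 9,"roll": 0},
  {"x": 1,"y": -2,"z": 11.5,"roll": 0},
  {"x": 2.2,"y": -4.5,"z": 12,"roll": 0},
  {"x": 3.7,"y": -7.5,"z": 12,"roll": 0},
  {"x": 5.3,"y": -10.7,"z": 12,"roll": 0},
])

```text
time: 17.83
tool_pos: [532.6, 178.8, 142.7]
tcp_rot: [3.14, 0.001, 2.389]
contact_force: [1.2, 0.6, -1.5]
grip_width: 54.1
```

>>> arm_command([
  {"x": 1.6,"y": -3.2,"z": 0,"roll": 0},
  {"x": 3.2,"y": -6.5,"z": 0,"roll": 0},
  {"x": 4.8,"y": -9.8,"z": 0,"roll": 0},
  {"x": 6.5,"y": -13.1,"z": 0,"roll": 0},
  {"x": 8.1,"y": -16.4,"z": 0,"roll": 0},
  {"x": 9.7,"y": -19.6,"z": 0,"roll": 0},
  {"x": 11,"y": -22.2,"z": 0,"roll": 0},
  {"x": 12.1,"y": -24.4,"z": 0,"roll": 0},
])

```text
time: 18.5
tool_pos: [653.8, -67.3, 141.4]
tcp_rot: [-3.142, 0.0, 2.385]
contact_force: [0.2, 0.2, -1.4]
grip_width: 54.4
```

>>> arm_command([
  {"x": 0.7,"y": -1.4,"z": 0,"roll": 0},
  {"x": 1.2,"y": -2.3,"z": -1,"roll": 0},
  {"x": 1.3,"y": -2.6,"z": -2.5,"roll": 0},
  {"x": 1.3,"y": -2.6,"z": -4,"roll": 0},
  {"x": 1.3,"y": -2.6,"z": -5,"roll": 0},
  {"x": 1.3,"y": -2.6,"z": -5.5,"roll": 0},
  {"x": 1.3,"y": -2.6,"z": -5.5,"roll": 0},
  {"x": 1.3,"y": -2.6,"z": -5.5,"roll": 0},
])

```text
time: 19.17
tool_pos: [666.3, -90.4, 86.4]
tcp_rot: [3.141, 0.0, 2.387]
contact_force: [-0.8, -0.4, -1.1]
grip_width: 54.5
```

>>> arm_command([
  {"x": 0,"y": 0,"z": -0.4,"roll": 0},
  {"x": 0,"y": 0,"z": -0.8,"roll": 0},
  {"x": 0,"y": 0,"z": -1.0,"roll": 0},
  {"x": 0,"y": 0,"z": -1.1,"roll": 0},
  {"x": 0,"y": 0,"z": -1.1,"roll": 0},
])

```text
time: 19.58
tool_pos: [666.1, -90.9, 75.0]
tcp_rot: [-3.141, -0.0, 2.387]
contact_force: [0.1, -0.4, -1.9]
grip_width: 54.2
```

>>> arm_command([
  {"x": 0,"y": 0,"z": -0.1,"roll": 0},
  {"x": 0,"y": 0,"z": -0.2,"roll": 0},
  {"x": 0,"y": 0,"z": -0.2,"roll": 0},
])

```text
time: 19.83
tool_pos: [666.6, -91.1, 74.1]
tcp_rot: [3.141, 0.001, 2.387]
contact_force: [-1.2, -0.0, 3.7]
grip_width: 54.3
```

Contact on the plate, so I'll release to 0.8, rise, and head back for cup A.

>>> arm_command([
  {"x": 0,"y": 0,"z": 0,"roll": 0},
  {"x": 0,"y": 0,"z": 0,"roll": 0},
  {"x": 0,"y": 0,"z": 0,"roll": 0},
  {"x": 0,"y": 0,"z": 0,"roll": 0},
], fingers=0.85)

```text
time: 20.17
tool_pos: [666.2, -90.9, 73.1]
tcp_rot: [3.142, -0.0, 2.387]
contact_force: [0.0, 0.2, -0.2]
grip_width: 75.6
```

>>> arm_command([
  {"x": 0,"y": 0,"z": 1,"roll": 0},
  {"x": 0,"y": 0,"z": 3.5,"roll": 0},
  {"x": 0,"y": 0,"z": 7,"roll": 0},
  {"x": -0.3,"y": 0.7,"z": 9.5,"roll": 0},
  {"x": -1,"y": 3,"z": 10.5,"roll": 0},
  {"x": -2.2,"y": 6,"z": 10.5,"roll": 0},
  {"x": -3.5,"y": 9.4,"z": 10.5,"roll": 0},
  {"x": -4.9,"y": 12.9,"z": 10.5,"roll": 0},
])

```text
time: 20.83
tool_pos: [616.9, 38.8, 179.3]
tcp_rot: [3.14, 0.001, 2.385]
contact_force: [0.1, -0.4, -0.5]
grip_width: 78.1
```

>>> arm_command([
  {"x": -1.5,"y": 3.6,"z": 0,"roll": 0},
  {"x": -3,"y": 7.2,"z": 0,"roll": 0},
  {"x": -4.5,"y": 10.8,"z": 0,"roll": 0},
  {"x": -6,"y": 14.4,"z": -1,"roll": 0},
  {"x": -7.5,"y": 18,"z": -2.5,"roll": 0},
  {"x": -9,"y": 21.6,"z": -4,"roll": 0},
  {"x": -10.5,"y": 25.2,"z": -5,"roll": 0},
  {"x": -12,"y": 28.6,"z": -6,"roll": 0},
])

```text
time: 21.5
tool_pos: [496.3, 326.0, 118.4]
tcp_rot: [3.141, 0.0, 2.387]
contact_force: [-0.3, 0.3, 0.3]
grip_width: 78.1
```

>>> arm_command([
  {"x": -0.9,"y": 2,"z": -0.5,"roll": 0},
  {"x": -1.5,"y": 3.4,"z": -1,"roll": 0},
  {"x": -1.7,"y": 3.7,"z": -1,"roll": 0},
  {"x": -1.7,"y": 3.7,"z": -1,"roll": 0},
  {"x": -1.7,"y": 3.7,"z": -1,"roll": 0},
])

```text
time: 21.92
tool_pos: [480.8, 360.6, 108.9]
tcp_rot: [3.141, 0.001, 2.387]
contact_force: [-0.2, -0.1, -0.3]
grip_width: 78.4
```

```bash
python3 - <<'E'
from h import *
snap('wrist','w11');crop('w11',0,0,512,384,'w11b',1.56)
snap('side','s11');crop('s11',180,110,350,330,'s11b',2.7)
snap('top','top11');crop('top11',120,100,390,270,'t11',2.9)
o=bot.get_obs();print(o['time'],o['tool_pos'],o['tcp_rot'],o['grip_width'])
E
```

```text
22.0667 [481.18922633 360.04904983 108.86143328] [3.14074818e+00 4.65486217e-04 2.38512468e+00] 78.2342655720513
```

View pics/w11b.png

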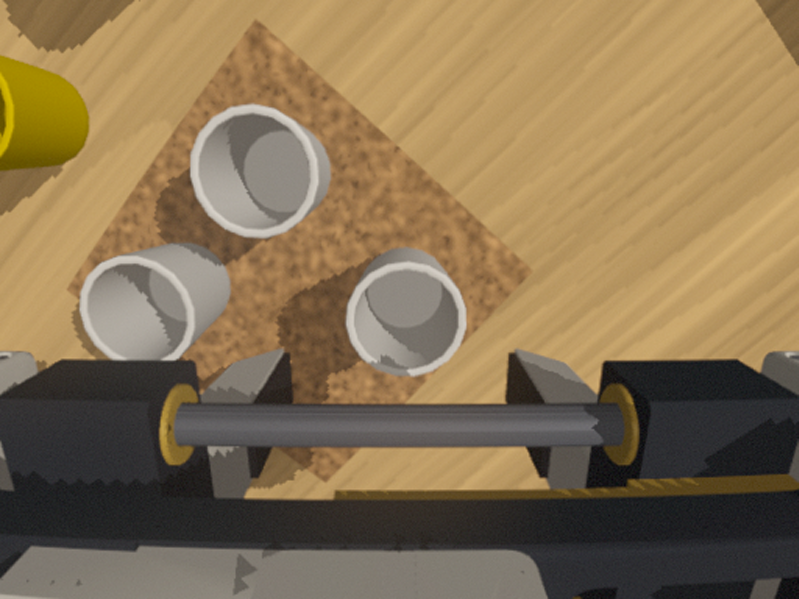

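View pics/t11.png

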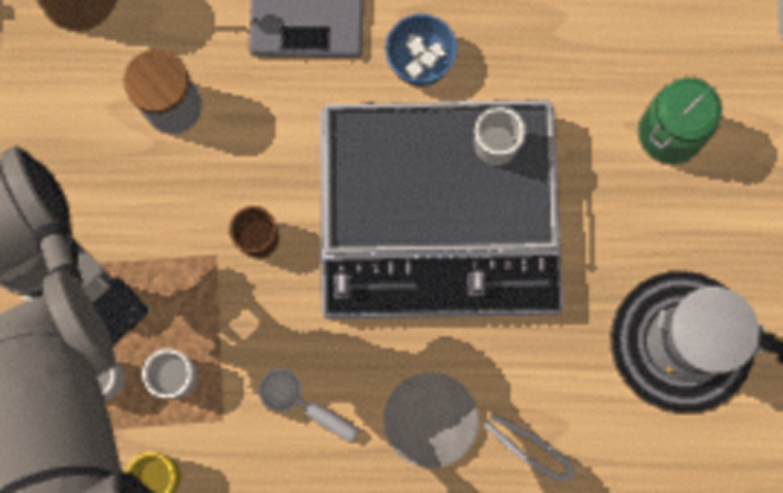

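Cup B stands upright on the plate and the pot is on the trivet. Cup A's rim centre is at (406,320) here, C's at (254,171).

```bash
python3 - <<'E'
from h import *
f=lambda u,v,z:atz('w11',u/1.5625,v/1.5625,z)
for n,u,v in [('A',406,320),('C',256,171),('D',137,308)]: print(n,f(u,v,60))
E
```

```text
A [478.5 368.   60. ]
C [387.4 366.9  60. ]
D [390.  282.1  60. ]
```

>>> arm_command([
  {"x": -0.2,"y": 0.6,"z": -0.5,"roll": 0},
  {"x": -0.25,"y": 0.7,"z": -2.5,"roll": 0},
  {"x": -0.25,"y": 0.7,"z": -4.5,"roll": 0},
  {"x": -0.25,"y": 0.7,"z": -6.5,"roll": 0},
  {"x": -0.25,"y": 0.7,"z": -8.2,"roll": 0},
  {"x": -0.25,"y": 0.7,"z": -8.7,"roll": 0},
  {"x": -0.25,"y": 0.7,"z": -8.7,"roll": 0},
])

```text
time: 22.65
tool_pos: [477.0, 367.4, 19.7]
tcp_rot: [-3.139, -0.001, 2.386]
contact_force: [-0.2, -0.4, 0.1]
grip_width: 77.7
```

>>> arm_command([
  {"x": 0,"y": 0,"z": 0,"roll": 0},
  {"x": 0,"y": 0,"z": 0,"roll": 0},
  {"x": 0,"y": 0,"z": 0,"roll": 0},
  {"x": 0,"y": 0,"z": 0,"roll": 0},
  {"x": 0,"y": 0,"z": 0,"roll": 0},
  {"x": 0,"y": 0,"z": 0,"roll": 0},
], fingers=0.3)

```text
time: 23.15
tool_pos: [478.1, 368.2, 22.3]
tcp_rot: [3.14, 0.001, 2.387]
contact_force: [-0.8, -2.4, 5.6]
grip_width: 55.0
```

>>> arm_command([
  {"x": 0,"y": 0,"z": 1,"roll": 0},
  {"x": 0,"y": 0,"z": 3,"roll": 0},
  {"x": 0,"y": 0,"z": 6,"roll": 0},
  {"x": 0.2,"y": -0.7,"z": 9,"roll": 0},
  {"x": 0.6,"y": -2.5,"z": 11.5,"roll": 0},
  {"x": 1.2,"y": -5.2,"z": 12,"roll": 0},
  {"x": 2,"y": -8.5,"z": 12,"roll": 0},
  {"x": 2.9,"y": -12,"z": 12,"roll": 0},
])

```text
time: 23.82
tool_pos: [506.8, 247.7, 142.6]
tcp_rot: [3.14, 0.001, 2.389]
contact_force: [0.1, 0.2, -0.1]
grip_width: 54.7
```

>>> arm_command([
  {"x": 0.9,"y": -3.8,"z": 0,"roll": 0},
  {"x": 1.8,"y": -7.6,"z": 0,"roll": 0},
  {"x": 2.7,"y": -11.4,"z": 0,"roll": 0},
  {"x": 3.6,"y": -15.2,"z": 0,"roll": 0},
  {"x": 4.5,"y": -19,"z": 0,"roll": 0},
  {"x": 5.4,"y": -22.8,"z": 0,"roll": 0},
  {"x": 6.3,"y": -26.4,"z": 0,"roll": 0},
  {"x": 7.1,"y": -29.6,"z": 0,"roll": 0},
])

```text
time: 24.48
tool_pos: [577.9, -50.3, 141.8]
tcp_rot: [3.141, 0.0, 2.386]
contact_force: [0.7, 1.2, -1.2]
grip_width: 54.9
```

>>> arm_command([
  {"x": 0.6,"y": -2.4,"z": 0,"roll": 0},
  {"x": 1,"y": -4,"z": -1,"roll": 0},
  {"x": 1.1,"y": -4.6,"z": -2.5,"roll": 0},
  {"x": 1.1,"y": -4.6,"z": -4,"roll": 0},
  {"x": 1.1,"y": -4.6,"z": -5,"roll": 0},
  {"x": 1.1,"y": -4.6,"z": -5.5,"roll": 0},
  {"x": 1.1,"y": -4.6,"z": -5.5,"roll": 0},
  {"x": 1.1,"y": -4.6,"z": -5.5,"roll": 0},
])

```text
time: 25.15
tool_pos: [588.9, -93.2, 86.4]
tcp_rot: [3.141, -0.0, 2.388]
contact_force: [0.1, -0.4, -1.5]
grip_width: 54.9
```

>>> arm_command([
  {"x": 0,"y": 0,"z": -0.4,"roll": 0},
  {"x": 0,"y": 0,"z": -0.7,"roll": 0},
  {"x": 0,"y": 0,"z": -0.9,"roll": 0},
  {"x": 0,"y": 0,"z": -1.0,"roll": 0},
  {"x": 0,"y": 0,"z": -1.0,"roll": 0},
])

```text
time: 25.57
tool_pos: [588.7, -93.8, 76.1]
tcp_rot: [3.142, -0.0, 2.387]
contact_force: [-0.4, 0.3, -0.7]
grip_width: 54.8
```

>>> arm_command([
  {"x": 0,"y": 0,"z": -0.15,"roll": 0},
  {"x": 0,"y": 0,"z": -0.3,"roll": 0},
  {"x": 0,"y": 0,"z": -0.3,"roll": 0},
])

```text
time: 25.82
tool_pos: [589.1, -94.2, 74.3]
tcp_rot: [3.141, 0.001, 2.387]
contact_force: [-2.0, -0.4, 4.5]
grip_width: 54.6
```

>>> arm_command([
  {"x": 0,"y": 0,"z": 0,"roll": 0},
  {"x": 0,"y": 0,"z": 0,"roll": 0},
  {"x": 0,"y": 0,"z": 0,"roll": 0},
  {"x": 0,"y": 0,"z": 0,"roll": 0},
], fingers=0.85)

```text
time: 26.15
tool_pos: [588.8, -93.9, 73.1]
tcp_rot: [3.141, -0.0, 2.387]
contact_force: [0.4, 0.3, 0.3]
grip_width: 75.6
```

>>> arm_command([
  {"x": 0,"y": 0,"z": 1,"roll": 0},
  {"x": 0,"y": 0,"z": 3.5,"roll": 0},
  {"x": 0,"y": 0,"z": 7,"roll": 0},
  {"x": -0.3,"y": 0.7,"z": 9.5,"roll": 0},
  {"x": -1.2,"y": 2.5,"z": 10.5,"roll": 0},
  {"x": -2.7,"y": 5.2,"z": 10.5,"roll": 0},
  {"x": -4.5,"y": 8,"z": 10.5,"roll": 0},
  {"x": -6.2,"y": 11.2,"z": 10.5,"roll": 0},
])

```text
time: 26.82
tool_pos: [526.1, 18.5, 179.2]
tcp_rot: [3.141, 0.001, 2.385]
contact_force: [0.5, 0.2, -0.0]
grip_width: 78.2
```

>>> arm_command([
  {"x": -1.8,"y": 3.4,"z": 0,"roll": 0},
  {"x": -3.6,"y": 6.8,"z": 0,"roll": 0},
  {"x": -5.4,"y": 10.2,"z": 0,"roll": 0},
  {"x": -7.2,"y": 13.6,"z": -1,"roll": 0},
  {"x": -9,"y": 17,"z": -2.5,"roll": 0},
  {"x": -10.8,"y": 20.4,"z": -4,"roll": 0},
  {"x": -12.2,"y": 23,"z": -5.5,"roll": 0},
  {"x": -13,"y": 24.5,"z": -6.5,"roll": 0},
])

```text
time: 27.48
tool_pos: [394.6, 265.4, 112.9]
tcp_rot: [-3.141, -0.001, 2.389]
contact_force: [0.5, -0.5, -0.3]
grip_width: 78.3
```

>>> arm_command([
  {"x": -0.3,"y": 0.5,"z": -0.5,"roll": 0},
  {"x": -0.3,"y": 0.5,"z": -0.5,"roll": 0},
  {"x": -0.3,"y": 0.5,"z": -0.5,"roll": 0},
])

```text
time: 27.73
tool_pos: [394.3, 267.9, 108.8]
tcp_rot: [3.141, 0.001, 2.387]
contact_force: [0.7, -0.6, 0.8]
grip_width: 78.0
```

```bash
python3 - <<'E'
from h import *
snap('wrist','w12');crop('w12',0,0,512,384,'w12b',1.56)
snap('top','top12');crop('top12',120,100,390,270,'t12',2.9)
o=bot.get_obs();print(o['time'],o['tool_pos'],o['tcp_rot'],o['grip_width'])
E
```

```text
27.8333 [394.93921529 267.41873469 109.07932452] [3.14010968e+00 8.29045422e-04 2.38550561e+00] 77.97958240127876
```

View pics/w12b.png

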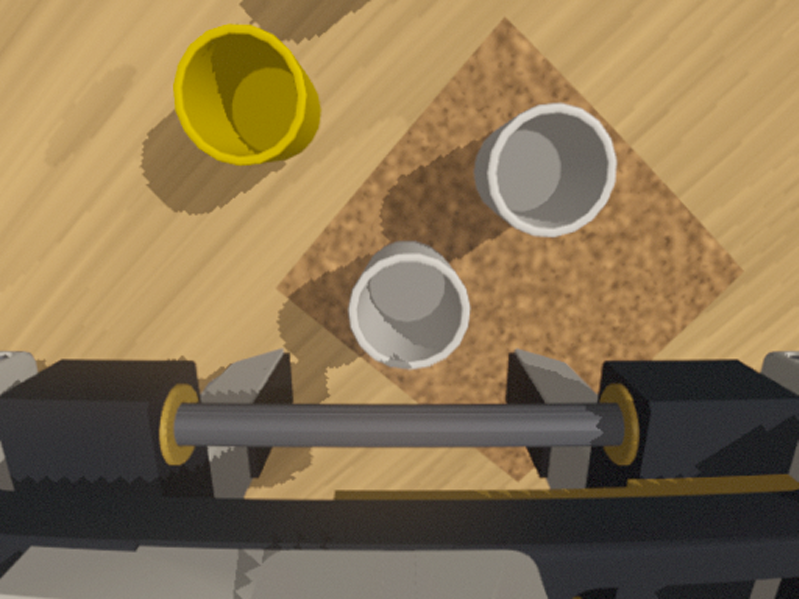

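View pics/t12.png

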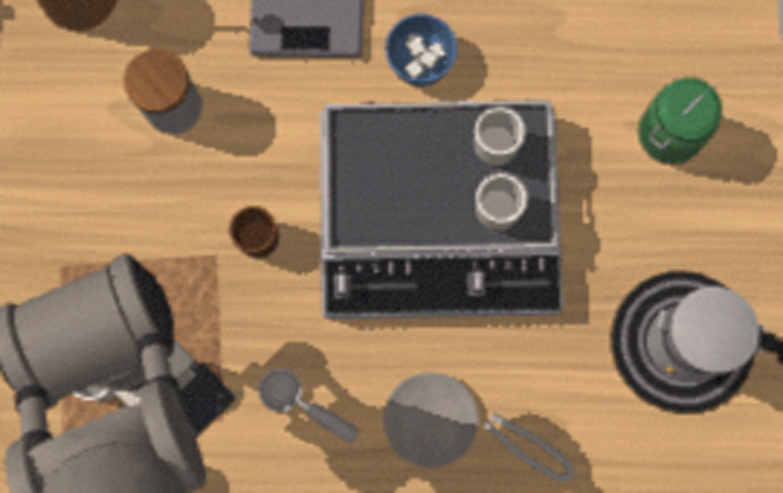

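```bash
python3 - <<'E'
from h import *
f=lambda u,v,z:atz('w12',u/1.5625,v/1.5625,z)
for n,u,v in [('D',410,311),('C',552,170)]: print(n,f(u,v,60))
E
```

```text
D [390.1 279.5  60. ]
C [385.6 365.   60. ]
```

>>> arm_command([
  {"x": -0.3,"y": 0.8,"z": -0.5,"roll": 0},
  {"x": -0.45,"y": 1.1,"z": -2,"roll": 0},
  {"x": -0.45,"y": 1.1,"z": -4.2,"roll": 0},
  {"x": -0.45,"y": 1.1,"z": -6.4,"roll": 0},
  {"x": -0.45,"y": 1.1,"z": -8.2,"roll": 0},
  {"x": -0.45,"y": 1.1,"z": -8.7,"roll": 0},
  {"x": -0.45,"y": 1.1,"z": -8.7,"roll": 0},
])

```text
time: 28.42
tool_pos: [388.8, 278.5, 20.2]
tcp_rot: [-3.139, -0.001, 2.386]
contact_force: [-0.7, -0.4, 0.1]
grip_width: 78.0
```

>>> arm_command([
  {"x": 0,"y": 0,"z": 0,"roll": 0},
  {"x": 0,"y": 0,"z": 0,"roll": 0},
  {"x": 0,"y": 0,"z": 0,"roll": 0},
  {"x": 0,"y": 0,"z": 0,"roll": 0},
  {"x": 0,"y": 0,"z": 0,"roll": 0},
  {"x": 0,"y": 0,"z": 0,"roll": 0},
], fingers=0.3)

```text
time: 28.92
tool_pos: [389.7, 279.2, 22.1]
tcp_rot: [3.14, 0.001, 2.387]
contact_force: [-1.3, -2.0, 6.3]
grip_width: 55.2
```

>>> arm_command([
  {"x": 0,"y": 0,"z": 1,"roll": 0},
  {"x": 0,"y": 0,"z": 3,"roll": 0},
  {"x": 0,"y": 0,"z": 6,"roll": 0},
  {"x": 0.6,"y": -0.5,"z": 9,"roll": 0},
  {"x": 2,"y": -1.8,"z": 11.5,"roll": 0},
  {"x": 4,"y": -3.6,"z": 12,"roll": 0},
  {"x": 6.4,"y": -5.7,"z": 12,"roll": 0},
  {"x": 8.9,"y": -7.9,"z": 12,"roll": 0},
])

```text
time: 29.58
tool_pos: [479.0, 199.7, 143.0]
tcp_rot: [3.139, 0.001, 2.388]
contact_force: [0.8, 1.3, -1.3]
grip_width: 55.1
```

>>> arm_command([
  {"x": 2.6,"y": -2.3,"z": 0,"roll": 0},
  {"x": 5.2,"y": -4.6,"z": 0,"roll": 0},
  {"x": 7.8,"y": -6.9,"z": 0,"roll": 0},
  {"x": 10.4,"y": -9.2,"z": 0,"roll": 0},
  {"x": 13,"y": -11.5,"z": 0,"roll": 0},
  {"x": 15.3,"y": -13.5,"z": 0,"roll": 0},
  {"x": 17,"y": -15,"z": 0,"roll": 0},
  {"x": 18,"y": -15.9,"z": 0,"roll": 0},
])

```text
time: 30.25
tool_pos: [659.7, 38.8, 141.4]
tcp_rot: [3.141, 0.001, 2.385]
contact_force: [-0.2, 0.3, -1.4]
grip_width: 55.3
```

>>> arm_command([
  {"x": 0.3,"y": -0.3,"z": -0.7,"roll": 0},
  {"x": 0.4,"y": -0.3,"z": -2,"roll": 0},
  {"x": 0.4,"y": -0.3,"z": -3.5,"roll": 0},
  {"x": 0.4,"y": -0.3,"z": -4.8,"roll": 0},
  {"x": 0.4,"y": -0.3,"z": -5.7,"roll": 0},
  {"x": 0.4,"y": -0.3,"z": -6.2,"roll": 0},
  {"x": 0.4,"y": -0.3,"z": -6.4,"roll": 0},
  {"x": 0.4,"y": -0.3,"z": -6.4,"roll": 0},
])

```text
time: 30.92
tool_pos: [662.0, 38.4, 77.2]
tcp_rot: [-3.142, -0.0, 2.387]
contact_force: [0.3, 0.6, -1.2]
grip_width: 55.0
```

>>> arm_command([
  {"x": 0,"y": 0,"z": -0.2,"roll": 0},
  {"x": 0,"y": 0,"z": -0.4,"roll": 0},
  {"x": 0,"y": 0,"z": -0.4,"roll": 0},
])

```text
time: 31.17
tool_pos: [662.9, 38.1, 74.2]
tcp_rot: [3.14, 0.001, 2.387]
contact_force: [1.0, 0.0, 1.0]
grip_width: 54.9
```

>>> arm_command([
  {"x": 0,"y": 0,"z": 0,"roll": 0},
  {"x": 0,"y": 0,"z": 0,"roll": 0},
  {"x": 0,"y": 0,"z": 0,"roll": 0},
  {"x": 0,"y": 0,"z": 0,"roll": 0},
], fingers=0.85)

```text
time: 31.5
tool_pos: [662.2, 38.1, 73.2]
tcp_rot: [3.142, -0.0, 2.387]
contact_force: [0.2, 1.1, -0.3]
grip_width: 76.0
```

>>> arm_command([
  {"x": 0,"y": 0,"z": 1,"roll": 0},
  {"x": 0,"y": 0,"z": 3.5,"roll": 0},
  {"x": 0,"y": 0,"z": 7,"roll": 0},
  {"x": -0.6,"y": 0.7,"z": 9.5,"roll": 0},
  {"x": -2,"y": 2.3,"z": 10.5,"roll": 0},
  {"x": -4.2,"y": 4.8,"z": 10.5,"roll": 0},
  {"x": -6.6,"y": 7.6,"z": 10.5,"roll": 0},
  {"x": -9.1,"y": 10.5,"z": 10.5,"roll": 0},
])

```text
time: 32.17
tool_pos: [570.6, 143.6, 179.3]
tcp_rot: [3.14, 0.001, 2.385]
contact_force: [0.6, 1.7, -0.2]
grip_width: 78.4
```

>>> arm_command([
  {"x": -2.4,"y": 2.9,"z": 0,"roll": 0},
  {"x": -4.8,"y": 5.7,"z": 0,"roll": 0},
  {"x": -7.2,"y": 8.6,"z": 0,"roll": 0},
  {"x": -9.6,"y": 11.5,"z": -1,"roll": 0},
  {"x": -12,"y": 14.4,"z": -2.5,"roll": 0},
  {"x": -14.4,"y": 17.3,"z": -4,"roll": 0},
  {"x": -16.4,"y": 19.6,"z": -5.5,"roll": 0},
  {"x": -17.6,"y": 21,"z": -6.5,"roll": 0},
])

```text
time: 32.83
tool_pos: [392.6, 355.0, 112.9]
tcp_rot: [-3.141, -0.001, 2.389]
contact_force: [0.3, -0.5, 0.3]
grip_width: 78.0
```

>>> arm_command([
  {"x": -0.5,"y": 0.6,"z": -0.5,"roll": 0},
  {"x": -0.5,"y": 0.6,"z": -0.5,"roll": 0},
  {"x": -0.5,"y": 0.6,"z": -0.5,"roll": 0},
])

```text
time: 33.08
tool_pos: [391.0, 359.0, 108.9]
tcp_rot: [3.141, 0.001, 2.387]
contact_force: [0.6, -0.7, 1.0]
grip_width: 78.1
```

```bash
python3 - <<'E'
from h import *
snap('wrist','w13');crop('w13',0,0,512,384,'w13b',1.56)
snap('top','top13');crop('top13',120,100,390,270,'t13',2.9)
o=bot.get_obs();print(o['time'],o['tool_pos'],o['tcp_rot'],o['grip_width'])
E
```

```text
33.1833 [391.74057369 358.5620385  109.19920549] [3.13978243e+00 7.28053440e-04 2.38552628e+00] 78.44761442685568
```

View pics/w13b.png

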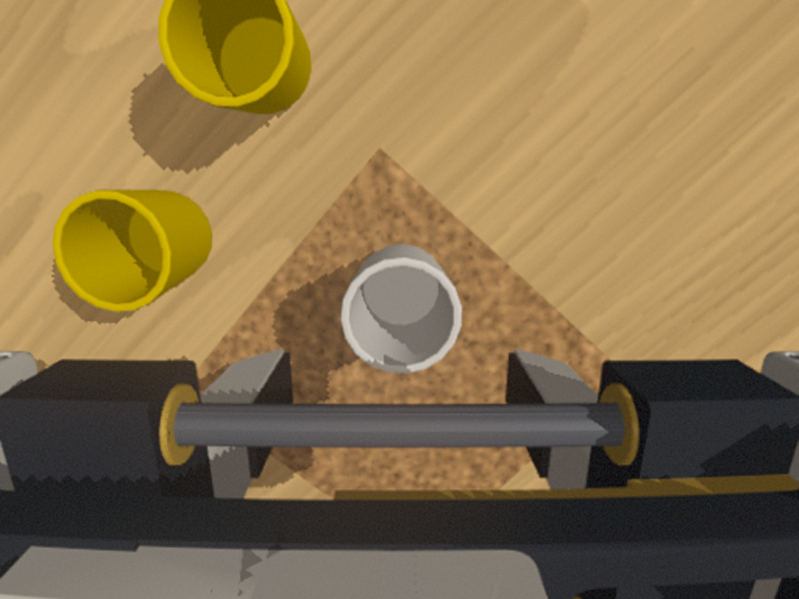

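View pics/t13.png

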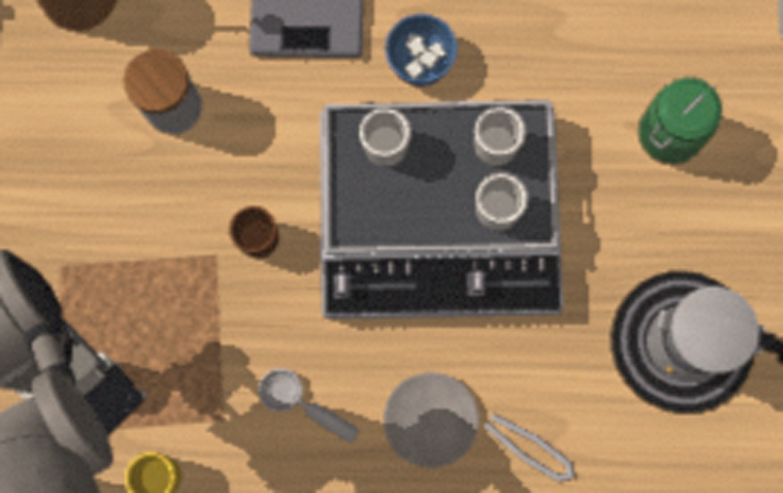

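```bash
python3 - <<'E'
from h import *
f=lambda u,v,z:atz('w13',u/1.5625,v/1.5625,z)
for n,u,v in [('C',402,314),('Y',112,250),('Y2',225,38)]: print(n,f(u,v,60))
E
```

```text
C [385.3 367.   60. ]
Y [275.4 293.4  60. ]
Y2 [253.6 394.2  60. ]
```

>>> arm_command([
  {"x": -0.3,"y": 0.5,"z": -0.5,"roll": 0},
  {"x": -0.55,"y": 0.7,"z": -2,"roll": 0},
  {"x": -0.55,"y": 0.7,"z": -4.2,"roll": 0},
  {"x": -0.55,"y": 0.7,"z": -6.4,"roll": 0},
  {"x": -0.55,"y": 0.7,"z": -8.2,"roll": 0},
  {"x": -0.55,"y": 0.7,"z": -8.7,"roll": 0},
  {"x": -0.55,"y": 0.7,"z": -8.7,"roll": 0},
])

```text
time: 33.77
tool_pos: [384.5, 365.3, 20.1]
tcp_rot: [-3.139, -0.0, 2.386]
contact_force: [-0.4, 0.1, -0.5]
grip_width: 77.9
```

>>> arm_command([
  {"x": 0,"y": 0,"z": 0,"roll": 0},
  {"x": 0,"y": 0,"z": 0,"roll": 0},
  {"x": 0,"y": 0,"z": 0,"roll": 0},
  {"x": 0,"y": 0,"z": 0,"roll": 0},
  {"x": 0,"y": 0,"z": 0,"roll": 0},
  {"x": 0,"y": 0,"z": 0,"roll": 0},
], fingers=0.3)

```text
time: 34.27
tool_pos: [385.1, 366.3, 22.2]
tcp_rot: [3.14, 0.0, 2.387]
contact_force: [-0.9, -1.3, 6.1]
grip_width: 54.3
```

>>> arm_command([
  {"x": 0,"y": 0,"z": 1,"roll": 0},
  {"x": 0,"y": 0,"z": 3,"roll": 0},
  {"x": 0,"y": 0,"z": 6,"roll": 0},
  {"x": 0.4,"y": -0.7,"z": 9,"roll": 0},
  {"x": 1.4,"y": -2.3,"z": 11.5,"roll": 0},
  {"x": 2.9,"y": -4.8,"z": 12,"roll": 0},
  {"x": 4.6,"y": -7.7,"z": 12,"roll": 0},
  {"x": 6.4,"y": -10.7,"z": 12,"roll": 0},
])

```text
time: 34.93
tool_pos: [449.1, 258.5, 142.7]
tcp_rot: [3.14, 0.001, 2.388]
contact_force: [0.8, -0.3, -2.3]
grip_width: 54.1
```

>>> arm_command([
  {"x": 1.9,"y": -3.2,"z": 0,"roll": 0},
  {"x": 3.8,"y": -6.4,"z": 0,"roll": 0},
  {"x": 5.7,"y": -9.5,"z": 0,"roll": 0},
  {"x": 7.6,"y": -12.6,"z": 0,"roll": 0},
  {"x": 9.5,"y": -15.8,"z": 0,"roll": 0},
  {"x": 11.2,"y": -18.7,"z": 0,"roll": 0},
  {"x": 12.5,"y": -20.9,"z": 0,"roll": 0},
  {"x": 13.2,"y": -22,"z": 0,"roll": 0},
])

```text
time: 35.6
tool_pos: [582.0, 36.0, 141.6]
tcp_rot: [3.142, 0.001, 2.384]
contact_force: [0.2, 0.8, -0.8]
grip_width: 54.2
```

>>> arm_command([
  {"x": 0.2,"y": -0.3,"z": -0.7,"roll": 0},
  {"x": 0.2,"y": -0.3,"z": -2,"roll": 0},
  {"x": 0.2,"y": -0.3,"z": -3.5,"roll": 0},
  {"x": 0.2,"y": -0.3,"z": -4.8,"roll": 0},
  {"x": 0.2,"y": -0.3,"z": -5.7,"roll": 0},
  {"x": 0.2,"y": -0.3,"z": -6.2,"roll": 0},
  {"x": 0.2,"y": -0.3,"z": -6.4,"roll": 0},
  {"x": 0.2,"y": -0.3,"z": -6.4,"roll": 0},
])

```text
time: 36.27
tool_pos: [582.5, 36.7, 77.1]
tcp_rot: [-3.141, -0.0, 2.387]
contact_force: [-0.1, -0.7, -1.3]
grip_width: 54.2
```

>>> arm_command([
  {"x": 0,"y": 0,"z": -0.2,"roll": 0},
  {"x": 0,"y": 0,"z": -0.4,"roll": 0},
  {"x": 0,"y": 0,"z": -0.4,"roll": 0},
])

```text
time: 36.52
tool_pos: [583.4, 36.1, 74.2]
tcp_rot: [3.14, 0.002, 2.387]
contact_force: [-1.0, 0.0, 2.4]
grip_width: 54.4
```

>>> arm_command([
  {"x": 0,"y": 0,"z": 0,"roll": 0},
  {"x": 0,"y": 0,"z": 0,"roll": 0},
  {"x": 0,"y": 0,"z": 0,"roll": 0},
  {"x": 0,"y": 0,"z": 0,"roll": 0},
], fingers=0.85)

```text
time: 36.85
tool_pos: [582.8, 36.0, 73.3]
tcp_rot: [3.141, 0.0, 2.387]
contact_force: [-0.6, -0.2, -0.2]
grip_width: 75.6
```

>>> arm_command([
  {"x": 0,"y": 0,"z": 1,"roll": 0},
  {"x": 0,"y": 0,"z": 3.5,"roll": 0},
  {"x": 0,"y": 0,"z": 7,"roll": 0},
  {"x": -0.5,"y": -0.5,"z": 9.5,"roll": 0.1},
  {"x": -2,"y": -2,"z": 10.5,"roll": 0.22},
  {"x": -3.7,"y": -4.3,"z": 10.5,"roll": 0.34},
  {"x": -5.2,"y": -6.5,"z": 10.5,"roll": 0.46},
  {"x": -6.7,"y": -8.5,"z": 10,"roll": 0.58},
])

```text
time: 37.52
tool_pos: [515.7, -49.9, 175.1]
tcp_rot: [-3.141, 0.003, 2.973]
contact_force: [-0.4, -1.0, 0.7]
grip_width: 78.0
```

>>> arm_command([
  {"x": -0.9,"y": -1.2,"z": -1.5,"roll": 0.12},
  {"x": -1.5,"y": -1.9,"z": -3,"roll": 0.21},
  {"x": -1.7,"y": -2.2,"z": -4,"roll": 0.21},
  {"x": -1.7,"y": -2.2,"z": -4,"roll": 0.21},
], fingers=0.45)

```text
time: 37.85
tool_pos: [497.2, -71.4, 132.2]
tcp_rot: [3.141, -0.003, -3.108]
contact_force: [-0.4, 0.8, -0.3]
grip_width: 56.0
```

```bash
python3 - <<'E'
from h import *
o=bot.get_obs();print(o['time'],o['tool_pos'],o['tcp_rot'],o['grip_width'])
snap('wrist','w14');crop('w14',0,0,512,384,'w14b',1.56)
snap('side','s14');crop('s14',180,110,350,330,'s14b',2.7)
E
```

```text
37.85 [497.21311506 -71.36087605 132.17815669] [ 3.14058635e+00 -3.05433043e-03 -3.10780593e+00] 56.03791252015001
```

View pics/w14b.png

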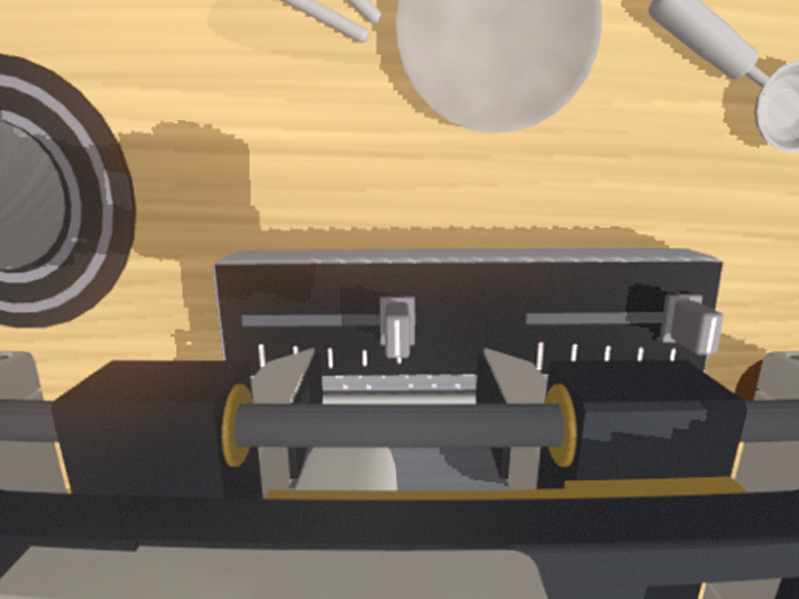

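View pics/s14b.png

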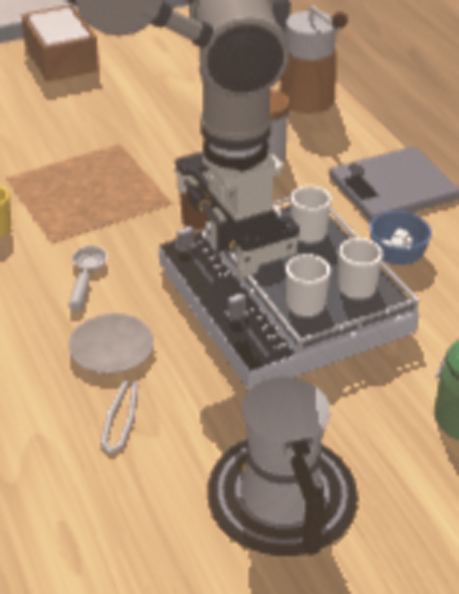

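>>> arm_command([
  {"x": 0.1,"y": 0,"z": -1,"roll": 0},
  {"x": 0.3,"y": 0,"z": -3,"roll": 0},
  {"x": 0.3,"y": 0,"z": -5,"roll": 0},
  {"x": 0.3,"y": 0,"z": -6.6,"roll": 0},
  {"x": 0.3,"y": 0,"z": -7.3,"roll": 0},
  {"x": 0.3,"y": 0,"z": -7.3,"roll": 0},
])

```text
time: 38.45
tool_pos: [501.2, -70.3, 58.9]
tcp_rot: [3.141, -0.002, -3.106]
contact_force: [-1.4, -0.1, 0.2]
grip_width: 41.5
```

>>> arm_command([
  {"x": 0,"y": 0,"z": 0,"roll": 0},
  {"x": 0,"y": 0,"z": 0,"roll": 0},
  {"x": 0,"y": 0,"z": 0,"roll": 0},
  {"x": 0,"y": 0,"z": 0,"roll": 0},
  {"x": 0,"y": 0,"z": 0,"roll": 0},
  {"x": 0,"y": 0,"z": 0,"roll": 0},
], fingers=0.1)

```text
time: 38.95
tool_pos: [502.2, -71.2, 60.9]
tcp_rot: [-3.141, 0.001, -3.106]
contact_force: [-0.7, -0.8, 3.7]
grip_width: 11.7
```

>>> arm_command([
  {"x": 0,"y": -0.8,"z": 0,"roll": 0},
  {"x": 0.1,"y": -1.8,"z": 0,"roll": 0},
  {"x": 0.1,"y": -2.9,"z": 0,"roll": 0},
  {"x": 0.1,"y": -4,"z": 0,"roll": 0},
  {"x": 0.2,"y": -5.1,"z": 0,"roll": 0},
  {"x": 0.2,"y": -6.2,"z": 0,"roll": 0},
  {"x": 0.3,"y": -7.1,"z": 0,"roll": 0},
  {"x": 0.3,"y": -7.4,"z": 0,"roll": 0},
])

```text
time: 39.62
tool_pos: [505.2, -147.0, 60.9]
tcp_rot: [-3.141, 0.001, -3.108]
contact_force: [1.4, 1.5, 7.7]
grip_width: 11.7
```

>>> arm_command([
  {"x": 0,"y": -0.15,"z": 0,"roll": 0},
  {"x": 0,"y": -0.3,"z": 0,"roll": 0},
  {"x": 0,"y": -0.4,"z": 0,"roll": 0},
  {"x": 0,"y": -0.4,"z": 0,"roll": 0},
])

```text
time: 39.95
tool_pos: [505.2, -147.4, 60.9]
tcp_rot: [3.138, 0.001, -3.108]
contact_force: [3.0, 12.9, 9.6]
grip_width: 12.0
```

>>> arm_command([
  {"x": 0,"y": -0.15,"z": 0,"roll": 0},
  {"x": 0,"y": -0.3,"z": 0,"roll": 0},
  {"x": 0,"y": -0.3,"z": 0,"roll": 0},
])

```text
time: 40.2
tool_pos: [505.1, -147.6, 60.8]
tcp_rot: [3.134, 0.001, -3.108]
contact_force: [5.1, 25.0, 13.7]
grip_width: 12.0
```

At the stop after 76 mm of travel. I'll relax, release, rise and back away for a final look.

>>> arm_command([
  {"x": 0,"y": 0.5,"z": 0,"roll": 0},
  {"x": 0,"y": 0.5,"z": 0,"roll": 0},
  {"x": 0,"y": 0.5,"z": 0,"roll": 0},
  {"x": 0,"y": 0.5,"z": 0,"roll": 0},
  {"x": 0,"y": 0.5,"z": 0,"roll": 0},
], fingers=0.45)

```text
time: 40.62
tool_pos: [504.5, -147.7, 59.9]
tcp_rot: [3.142, -0.001, -3.107]
contact_force: [-0.5, 0.6, 0.1]
grip_width: 39.0
```

>>> arm_command([
  {"x": 0,"y": 0,"z": 1.5,"roll": 0},
  {"x": 0,"y": 0,"z": 4.5,"roll": 0},
  {"x": 0,"y": 0,"z": 8.5,"roll": 0},
  {"x": 0,"y": 0,"z": 12.5,"roll": 0},
  {"x": 0,"y": 1,"z": 16,"roll": 0},
  {"x": -1,"y": 3.5,"z": 18,"roll": 0},
  {"x": -2.5,"y": 7,"z": 19,"roll": 0},
  {"x": -4,"y": 11,"z": 19,"roll": 0},
])

```text
time: 41.28
tool_pos: [465.8, -38.5, 252.7]
tcp_rot: [-3.14, 0.005, -3.109]
contact_force: [1.2, 1.0, -0.4]
grip_width: 41.4
```

>>> arm_command([
  {"x": -1,"y": 4,"z": 0,"roll": 0},
  {"x": -2,"y": 8,"z": 0,"roll": 0},
  {"x": -3,"y": 12,"z": 0,"roll": 0},
  {"x": -4,"y": 16,"z": 0,"roll": 0},
  {"x": -5,"y": 20,"z": 0,"roll": 0},
  {"x": -6,"y": 24,"z": 0,"roll": 0},
  {"x": -6.5,"y": 26,"z": 0,"roll": 0},
  {"x": -6.5,"y": 26,"z": 0,"roll": 0},
])

```text
time: 41.95
tool_pos: [399.0, 225.1, 250.2]
tcp_rot: [3.141, -0.0, -3.102]
contact_force: [-1.0, -0.7, -0.0]
grip_width: 41.7
```

```bash
python3 - <<'E'
from h import *
o=bot.get_obs();print(o['time'],o['tool_pos'],o['grip_width'])
snap('top','top15');crop('top15',190,100,420,270,'t15',3.4)
snap('side','s15');crop('s15',180,110,350,330,'s15b',2.7)
E
```

```text
41.95 [398.96502285 225.13775557 250.16572083] 41.68591972832551
```

View pics/t15.png

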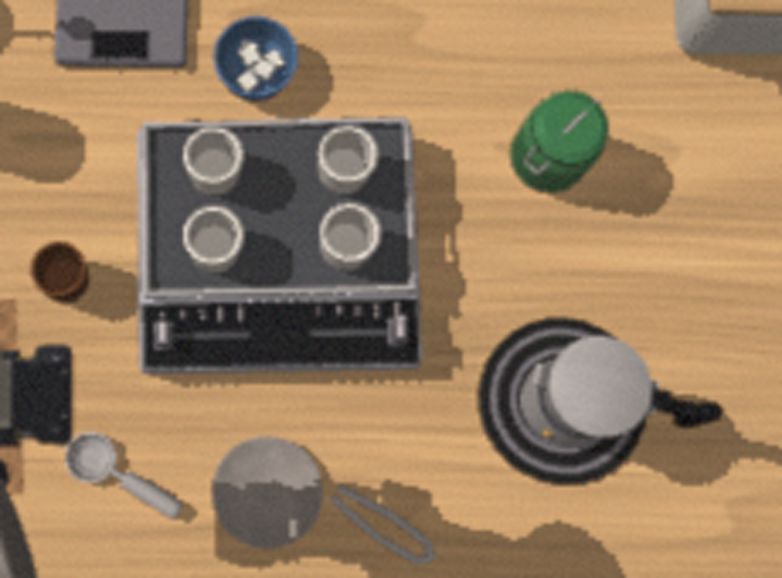

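View pics/s15b.png

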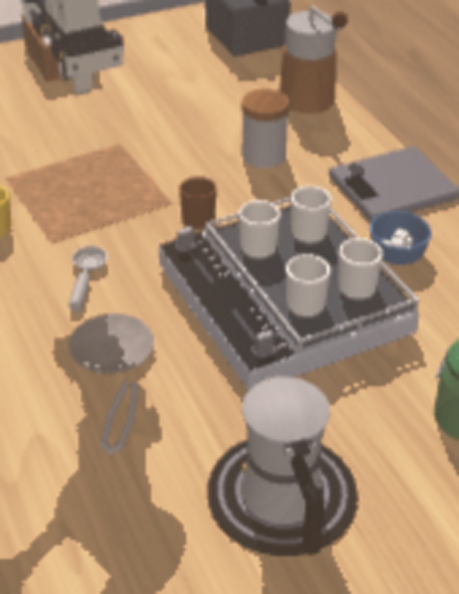

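```bash
python3 - <<'E'
from h import *
g=lambda x,y,z:atz('top15',190+x/3.4-.4,100+y/3.4-.4,z)
print('lid',g(599,387,139),'trivet',g(564,400,6))
for p in [(213,157),(347,155),(213,235),(349,233)]: 
    q=g(*p,112)[:2]-[625.5,-28.3]; a=.035; print(np.array([q[0]+a*q[1],q[1]-a*q[0]]).round(1))
o=bot.get_obs(); print(o['time'],o['contact_force'].round(1)); bot.close_job()
E
```

```text
lid [ 443.  -319.7  139. ] trivet [ 445.9 -319.4    6. ]
[36.9 62.9]
[ 36.9 -65.7]
[-39.9  63.7]
[-39.9 -65.4]
42.05 [ 0.3 -0.5  0.9]
the job is handed in; nothing more can be done
```

The job is done and handed in at about 42 s of the 210 s allowed.

**What I did, in order:**
1. Slid the heat selector left to its lowest stop; the resisting force rose to about 28 N there.
2. Flipped the pot's lid shut.
3. Lifted the pot by its handle and set it on the trivet.
4. Stood all four white cups on the plate.
5. Slid the timer selector right to its longest stop after 76 mm of travel; the resisting force rose to about 25 N.

**Last checks, from the top and side pictures before handing in:**
- **Pot:** it stands upright with its lid shut. Its axis is about 3 mm from the trivet centre, and the whole base has about 40 mm of margin.
- **Cups:** all four are upright inside the rail, at about x ±40 (+37 at the back) and y ±65 mm from the plate centre.
- **Selectors:** both are at their outer ends.
- **Other things:** the jar, tin and sugar bowl, and the brown and yellow look-alike cups, were not touched. I saw nothing knocked aside.
- **Arm:** it is clear of everything, with no contact force.

No check failed. The cameras differed from each other by 2–5 mm on some cup positions, which the grips absorbed.

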